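Dock a chip and open its feed valve to the set mark

TASK

Take the chip with the green grip out of the rack and press it, foot first, into the orange sprung clip on the sloping console until it is fully home. Then turn the yellow valve handle open until its nose is in line with the red set mark, and let go. Leave the other two chips and the loose things on the bench where they are.

Things in the scene. Friction and masses are not known exactly. Their poses are not given: they have to be found in the camera images.
- green_chip_mid (a point): An upright plate-like microfluidic chip, 84 mm wide (its y), 6 mm thick (its x), 84 mm tall (its z), 60 g: a clear plate in a black frame below, and from 50 to 84 mm up a ribbed grip 60 mm wide (y) and 12 mm thick (x). Green grip. This point is its centre, 42 mm above its foot and 42 mm below its top. It is gripped across the 12 mm of the grip. At the start it stands upright in one of the rack's three slots with its width along the rack's y; which slot varies.
- green_chip_foot (a point): The middle of the green chip's bottom edge; axes as the chip's: z up the chip, x through its thickness, y along its width.
- rack: Fixed black chip rack, 186 mm (its x) by 112 mm (its y), origin under its centre on the bench. Three slots along its y, at x = -50, 0 and 50 mm; each is 9 mm wide and holds a chip whose foot stands 8 mm above the bench between walls that reach 30 mm up (end walls 38 mm). A chip is lifted straight up by 35 mm or more to clear it.
- blue_chip_mid (a point): An upright plate-like microfluidic chip, 84 mm wide (its y), 6 mm thick (its x), 84 mm tall (its z), 60 g: a clear plate in a black frame below, and from 50 to 84 mm up a ribbed grip 60 mm wide (y) and 12 mm thick (x). Blue grip; this point is its centre. Stays in the rack.
- white_chip_mid (a point): An upright plate-like microfluidic chip, 84 mm wide (its y), 6 mm thick (its x), 84 mm tall (its z), 60 g: a clear plate in a black frame below, and from 50 to 84 mm up a ribbed grip 60 mm wide (y) and 12 mm thick (x). White grip; this point is its centre. Stays in the rack.
- console: Fixed white instrument, 300 mm wide (its y), 213 mm deep (its x), origin under its centre on the bench, low front to -x. Its dark panel slopes at 28 degrees to the bench, 35 mm high at the front and 129 mm at the back, 200 mm up the slope. The clip stands on the right half as one faces it from the robot, the valve on the left half. Panel axes: x up the slope, y to the left, z straight out of the panel.
- dock_seat (a point): Middle of the seat in the bottom of the clip, 6 mm above the panel surface; its axes are the panel axes (z leans 28 degrees from vertical towards the console's front). The chip goes in along -z with its width along y, either face up the slope, and its foot comes to rest on this point.
- dock_mouth (a point): Middle of the clip's mouth, 30 mm out (z) from dock_seat, same axes. Aluminium guides at the two ends leave the chip 2.5 mm free on either side in y; they begin 24 mm above the seat and flare outward to 37 mm above it (about 6 mm wider each side).
- jaw_upper (a joint): How far the upper of the clip's two orange jaws is sprung open, m: 0 at rest, about 0.002 with a chip in, at most 0.006. The jaws are 64 mm wide (y) and face each other in x: 2 mm apart at rest up to 16 mm above the seat, then flaring to 15 mm apart at the mouth. Pushing a chip in takes about 5 to 10 N; they then hold it.
- jaw_lower (a joint): The same for the lower jaw.
- valve_grip (a point): On the axis of the valve, 45 mm out from the panel surface, inside the yellow T-handle; the valve axis is square to the panel and lies 156 mm to the left (y) of the clip. The handle is a bar 14 mm thick and 28 mm deep, from 30 to 58 mm out from the panel, reaching 37 mm to the back and 45 mm to the nose, on a 12 mm spindle; the hub below is 32 mm across, up to 13 mm out. This frame turns with the handle: x points along the bar to the nose, z out of the panel.
- valve_nose (a point): Tip of the handle's narrower (9 mm), black-ended nose, 45 mm from the valve axis, 45 mm out from the panel; same axes as valve_grip. A black line runs along the top to the nose.
- valve (a joint): Opening angle of the valve, rad: 0 is shut (nose to the operator's right), 1.571 is full open (nose straight up the slope); it opens anticlockwise as one faces the panel. It stays where it is left and takes about 0.15 N m to turn.
- set_mark_tip (a point): Inner tip of the red set mark on the rim of the white dial plate beneath the handle, 39 mm from the valve axis, 8 mm out from the panel; x points from the valve axis outward through the mark, z out of the panel. The dial plate is 98 mm across with a tick every 10 degrees from shut to open; the mark sticks out to 56 mm from the axis.
- set_mark (a joint): Angle of the red set mark on the same scale as the valve, rad; it does not move in the work.
- bottle: Loose amber jar with a white cap, 60 mm across, 115 mm tall, origin under its centre.
- beaker: Loose glass beaker, 68 mm across, 85 mm tall, origin under its centre.
- syringe: Loose plastic syringe lying on the bench, about 145 mm long, 40 mm across its flange, 24 mm high, origin beneath the middle of its barrel.
- mouse: Loose black computer mouse, 104 by 62 mm, 36 mm high, origin under its centre.

How it is judged (in metres and radians):
On the way, in this order (a step that is already met when the one before it is completed fails the run):
1. the green chip is pressed home in the clip: foot within 3 mm of the seat, square to the panel (z of green_chip_foot in the frame of dock_seat between -0.004 and 0.003 m and x of green_chip_foot in the frame of dock_seat between -0.004 and 0.004 m and y of green_chip_foot in the frame of dock_seat between -0.006 and 0.006 m and angle between the z axis of green_chip_foot and the z axis of dock_seat, either way round below 0.12 rad and angle between the y axis of green_chip_foot and the y axis of dock_seat, either way round below 0.12 rad), for 0.2 s.
2. the valve handle's nose is in line with the red set mark within 0.08 rad (4.6 degrees) (angle between the x axis of valve_nose and the x axis of set_mark_tip, either way round below 0.08 rad), for 0.3 s.
At the end, for the whole second after the job is handed in: The green chip is home in the clip and stays there: its foot no more than 3 mm above the seat, within 4 mm in x and 6 mm in y of the seat's middle, square to the panel and along the clip within 0.12 rad. The valve handle is at rest with its nose in line with the red set mark within 0.08 rad (all of step 1 and angle between the x axis of valve_nose and the x axis of set_mark_tip, either way round below 0.08 rad and velocity of joint valve between -0.05 and 0.05 rad/s); the robot touches nothing.
It fails at once if one of the other two chips moved by more than 20 mm (distance of any of blue_chip_mid, white_chip_mid from where it was at the start of the episode above 0.02 m).
It fails at once if a loose thing on the bench (jar, beaker, syringe, mouse) moved by more than 30 mm (distance of any of bottle, beaker, syringe, mouse from where it was at the start of the episode above 0.03 m).
It also fails if it takes over 59 s, if anything falls off the work surface, if the arm or the gripper's body presses on something with over 40 N, if the wrist force passes 120 N, or if a joint passes its speed limit or range.

ROBOT

A 6-joint arm with a two-finger parallel gripper is mounted at the origin on the work surface. World frame = base frame: x ahead of the robot, y to its left, z up, the work surface at z = 0. Lengths are in m, angles in degrees, forces in N, time in s.
With the tool pointing down it reaches from about 0.375 to 0.925 m from the base axis. Payload 5.7 kg.
Tool frame: the origin (TCP) lies on the centre line of the jaws, within the pads' length; the fingertips stand 25 mm ahead of it and the grasp point (between the pads) lies 6 mm ahead of it; z points along the fingers, y is the line along which they close (so a half turn about z gives the same grasp; the last joint's range is limited). The gripper opens to 88 mm and grips with 3 to 60 N. Pads are 20 mm wide; open, the fingers measure 115 mm over their backs; the gripper's body (75 mm by 178 mm) begins 61 mm behind the grasp point.
Start: joints at [62.733, 20.558, 86.54, -0, 72.909, -6.595], TCP at [0.212, 0.561, 0.248] pointing down, gripper open.
Joint ranges: [-170.27, 170.27], [-57.76, 135], [12.27, 136.19], [-55.21, 235.2], [11.17, 155.16], [-170.74, 170.74]. Speed limits (degrees/s): [136.94, 136.94, 180, 180, 180, 180].

INTERFACE

Orientations are given as a 3x3 rotation matrix whose columns are the frame's x, y, z axes.
In Python, from station import monitor, optics, robot gives the robot as it stands. The module is installed in compiled form; this text tells all that it offers.
- The arm moves only by the shell command python3 -m creep 'ROWS' [FORCE]. ROWS is JSON, a list of rows, each a list of 5 numbers: the opening, from -1 (shut) to 1 (fully open), so that 0 is half open, then the shift along the tool's x, y, z each as a share of 200 mm, from -1 to 1, then the turn about the tool's z as a share of 360 degrees, from -1 to 1. In form: [[fingers, x, y, z, twist], ...]. A call has 1 to 8 rows; each row shifts and turns the commanded pose from where the row before left it, along the tool's axes as they then stand; what a row does not reach is not made up. A row lasts 1/8 s, in which the tool goes at most 62.5 mm and 10.7 degrees, less where a joint would pass 70% of its speed; a pose out of reach is approached as far as the arm can. A call with a number of a shift or a turn outside -1 to 1 is refused whole. A call with a gripper value outside its range is refused whole. The fingers move at their own pace and stop on an object; FORCE is the grip in N (left out, the last holds). Time passes only in rows, so rows that do not move let the fingers close. It gives the time, the measured TCP pose, the force, the opening and the grip force at its end, in the units of the state.
- monitor.observe(): the state, without advancing time (a new reading comes with each control period).
- optics.get_image(name): name is "scene" or "top" or "wrist"; returns the picture (420x560x3 uint8, blue, green, red); there is no depth.
- optics.get_calibration(name): a dict with "fovy" (degrees; the focal length in pixels is half the picture's height over the tangent of half this angle, whatever the lens; pixels are square), "cx", "cy" (the principal point, pixels), "camera_from_world" (4x4, takes a point from world to camera coordinates); the wrist camera has in their place "T_tool_cam" (4x4, takes a point from camera to tool coordinates, whose origin is the TCP and whose axes are the flange's). Camera axes: x right, y down, z forward; pixel columns grow to the right and rows downward; lengths in m; the calibration is good to about 2 mm. A picture is of the moment at which its call begins: read the wrist's pose just before it. get_calibration takes no time and is no camera call.
- robot.close_job(): hands the job in; it is judged then, once.
The state is a dict: "time": time; "joint_positions": joint angles; "joint_vel": joint speeds; "joint_torque": joint torques, N m; "eef_pos": TCP position; "tool_rot": TCP orientation; "wrist_force": force on the tool from outside, world axes, zero at the start; "wrist_torque": the same for the moment, N m; "gripper_width": finger opening in m; "grasp_force": force on a finger pad.
Only numpy, scipy, OpenCV 4.12 (cv2) and the standard library are available. Lean on these libraries where they do the work, as an engineer would, in place of code of your own. Each camera call takes 0.05 s, during which the arm holds its last target. There are 200 camera calls.

## Working session

There is one attempt and no reset: what is moved stays moved. The work goes in short steps, Python scripts to look and compute and a shell command to move; the robot and the scene stay as the last step left them, time stands still between calls to the robot, and variables do not carry over. Pictures are saved under pics/ and viewed, at most 10 in all, crops included, and the job is handed in when it is done.

```bash
mkdir -p pics; cat >h.py <<'E'
import numpy as np, cv2
from station import monitor, optics, robot
def K(c):
    f=210/np.tan(np.radians(c["fovy"])/2); return f,c.get("cx"),c.get("cy")
def grab(n,save=None):
    s=monitor.observe(); im=optics.get_image(n); c=optics.get_calibration(n)
    if "T_tool_cam" in c:
        T=np.eye(4);T[:3,:3]=s["tool_rot"];T[:3,3]=s["eef_pos"]; W=T@np.array(c["T_tool_cam"])
    else: W=np.linalg.inv(np.array(c["camera_from_world"]))
    if save: cv2.imwrite("pics/"+save,im)
    return im,c,W
def ray(c,W,u,v):
    f,cx,cy=K(c); d=W[:3,:3]@np.array([(u-cx)/f,(v-cy)/f,1]); return W[:3,3],d/np.linalg.norm(d)
def onz(c,W,u,v,z):
    o,d=ray(c,W,u,v); return o+d*(z-o[2])/d[2]
def proj(c,W,p):
    f,cx,cy=K(c); q=np.linalg.inv(W)@np.append(p,1); return np.array([f*q[0]/q[2]+cx,f*q[1]/q[2]+cy])
def tri(rays):
    A=0;b=0
    for o,d in rays:
        P=np.eye(3)-np.outer(d,d);A=A+P;b=b+P@o
    p=np.linalg.solve(A,b); return p,[np.linalg.norm((np.eye(3)-np.outer(d,d))@(p-o)) for o,d in rays]
E
python3 - <<'E'
from h import *
np.set_printoptions(precision=4,suppress=True)
s=monitor.observe(); print(s["tool_rot"],s["eef_pos"],s["gripper_width"])
for n in("scene","top","wrist"):
    im,c,W=grab(n,n+"0.png"); print(n,c,W)
E
```

```text
[[-0.9356  0.353  -0.0008]
 [ 0.353   0.9356 -0.0016]
 [ 0.0002 -0.0018 -1.    ]] [0.2115 0.5608 0.2468] 0.08755314609022423
scene {'fovy': 42.3067910937791, 'cx': 282.3430592755814, 'cy': 210.31896392848728, 'camera_from_world': array([[ 0.3281,  0.9446,  0.0077, -0.1603],
       [ 0.6009, -0.2024, -0.7733, -0.2194],
       [-0.7289,  0.2583, -0.634 ,  1.8287],
       [ 0.    ,  0.    ,  0.    ,  1.    ]])} [[ 0.3281  0.6009 -0.7289  1.5174]
 [ 0.9446 -0.2024  0.2583 -0.3654]
 [ 0.0077 -0.7733 -0.634   0.9909]
 [ 0.      0.      0.      1.    ]]
top {'fovy': 44.51808335260389, 'cx': 287.99574687714636, 'cy': 214.29156982536776, 'camera_from_world': array([[-0.0118, -0.9999, -0.0083,  0.0087],
       [-0.9917,  0.0128, -0.1281,  0.5266],
       [ 0.1282,  0.0068, -0.9917,  1.3249],
       [ 0.    ,  0.    ,  0.    ,  1.    ]])} [[-0.0118 -0.9917  0.1282  0.3525]
 [-0.9999  0.0128  0.0068 -0.007 ]
 [-0.0083 -0.1281 -0.9917  1.3815]
 [ 0.      0.      0.      1.    ]]
wrist {'fovy': 71.32176093949352, 'cx': 280.58788167792017, 'cy': 208.00985289483341, 'T_tool_cam': array([[ 0.0006, -0.9624, -0.2716,  0.0746],
       [ 1.    ,  0.0004,  0.0008,  0.0001],
       [-0.0007, -0.2716,  0.9624, -0.1367],
       [ 0.    ,  0.    ,  0.    ,  1.    ]])} [[ 0.3524  0.9008  0.2537  0.1419]
 [ 0.9358 -0.3389 -0.0965  0.5875]
 [-0.001   0.2714 -0.9625  0.3836]
 [ 0.      0.      0.      1.    ]]
```

View pics/top0.png

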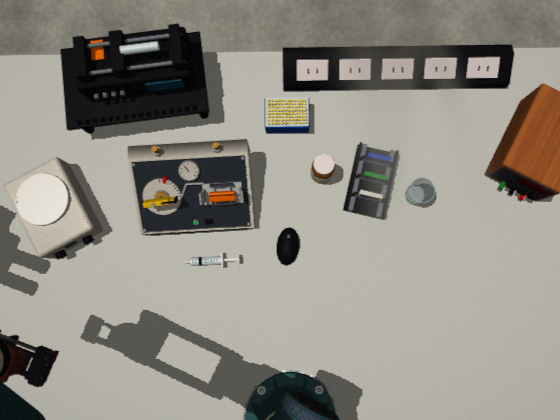

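View pics/scene0.png

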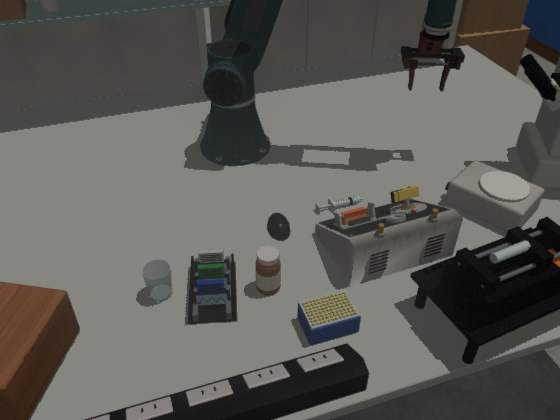

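```bash
python3 - <<'E'
from h import *
a=cv2.imread("pics/top0.png")[135:240,125:260]; b=cv2.imread("pics/top0.png")[135:225,335:445]
a=cv2.resize(a,None,fx=3.3,fy=3.3,interpolation=cv2.INTER_CUBIC);b=cv2.resize(b,(350,286),interpolation=cv2.INTER_CUBIC)
o=np.zeros((346,a.shape[1]+350,3),np.uint8);o[:a.shape[0],:a.shape[1]]=a[:346];o[:286,a.shape[1]:]=b
cv2.imwrite("pics/crop1.png",o)
E
```

```text
(no output)
```

View pics/crop1.png

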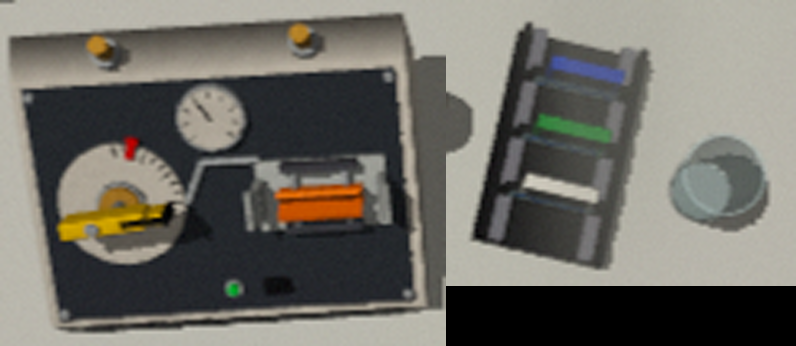

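```bash
cat >>h.py <<'E'
R_={"green":((45,90,40),(80,255,255)),"orange":((5,190,90),(14,255,255)),"yellow":((20,150,100),(35,255,255)),"blue":((105,120,60),(130,255,255))}
def mask(im,k,roi=None):
    m=cv2.inRange(cv2.cvtColor(im,cv2.COLOR_BGR2HSV),*map(np.array,R_[k]))
    if roi: z=np.zeros_like(m);x0,y0,x1,y1=roi;z[y0:y1,x0:x1]=m[y0:y1,x0:x1];m=z
    return m
def rect(m):
    c=max(cv2.findContours(m,0,1)[0],key=cv2.contourArea); return cv2.minAreaRect(c),cv2.contourArea(c)
E
python3 - <<'E'
from h import *
np.set_printoptions(precision=4,suppress=True)
T=cv2.imread("pics/top0.png");S=cv2.imread("pics/scene0.png")
ct=optics.get_calibration("top");Wt=np.linalg.inv(ct["camera_from_world"]);cs=optics.get_calibration("scene");Ws=np.linalg.inv(cs["camera_from_world"])
for k,rt,rs,z in (("green",(340,140,400,220),(180,240,240,320),.09),("blue",(340,140,400,220),(180,240,240,320),.09),("orange",(190,180,250,215),(330,200,380,230),.11)):
    (r,a)=rect(mask(T,k,rt));(q,b)=rect(mask(S,k,rs)); print(k,r,a,q,b)
    print(tri([ray(ct,Wt,*r[0]),ray(cs,Ws,*q[0])]),onz(ct,Wt,*r[0],z)); bp=np.array([onz(ct,Wt,*p,z) for p in cv2.boxPoints(r)]);print(bp)
# console panel corners (crop/3.3+offset)
for n,(u,v),z in(("FL",(62,318),.035),("FR",(412,296),.035),("BL",(25,95),.129),("BR",(392,72),.129),("valve",(121,203),.09)):
    print(n,onz(ct,Wt,125+u/3.3,135+v/3.3,z))
E
```

```text
green ((374.236328125, 174.75930786132812), (22.734121322631836, 4.677802562713623), 10.784297943115234) 68.0 ((209.98794555664062, 265.7947998046875), (3.8169314861297607, 24.19347381591797), 86.633544921875) 68.0
(array([ 0.6186, -0.2223,  0.0879]), [np.float64(0.0019044895258563755), np.float64(0.0019044895258563809)]) [ 0.6187 -0.2201  0.09  ]
[[ 0.6186 -0.1904  0.09  ]
 [ 0.6306 -0.1931  0.09  ]
 [ 0.6187 -0.2498  0.09  ]
 [ 0.6068 -0.2471  0.09  ]]
blue ((378.613525390625, 155.7810821533203), (21.522838592529297, 3.4311766624450684), 8.972625732421875) 25.5 ((209.47930908203125, 281.6482849121094), (3.8169314861297607, 25.191749572753906), 86.633544921875) 70.5
(array([ 0.6681, -0.2351,  0.0887]), [np.float64(0.0018977937405762102), np.float64(0.001897793740576326)]) [ 0.6682 -0.233   0.09  ]
[[ 0.6685 -0.205   0.09  ]
 [ 0.6775 -0.2067  0.09  ]
 [ 0.6679 -0.261   0.09  ]
 [ 0.659  -0.2593  0.09  ]]Traceback (most recent call last):
  File "<stdin>", line 6, in <module>
  File "h.py", line 29, in rect
    c=max(cv2.findContours(m,0,1)[0],key=cv2.contourArea); return cv2.minAreaRect(c),cv2.contourArea(c)
ValueError: max() iterable argument is empty
```

```bash
python3 - <<'E'
from h import *
np.set_printoptions(precision=4,suppress=True)
T=cv2.imread("pics/top0.png");
ct=optics.get_calibration("top");Wt=np.linalg.inv(ct["camera_from_world"])
hs=cv2.cvtColor(T,cv2.COLOR_BGR2HSV);print(hs[197,222],hs[200,155],)
for n,(u,v),z in(("FL",(62,318),.035),("FR",(412,296),.035),("BL",(25,95),.129),("BR",(392,72),.129),("clip",(320,203),.12),("valve",(121,203),.10)):
    print(n,onz(ct,Wt,125+u/3.3,135+v/3.3,z))
E
```

```text
[ 12 255 198] [ 23 255 147]
FL [0.486  0.3836 0.035 ]
FR [0.5002 0.1033 0.035 ]
BL [0.6467 0.3886 0.129 ]
BR [0.6607 0.1104 0.129 ]
clip [0.5624 0.1657 0.12  ]
valve [0.5677 0.3215 0.1   ]
```

```bash
r='[1,-0.2055,-0.184,0,0]'; python3 -m creep '[[1,-0.2055,-0.184,0,0],[1,-0.2055,-0.184,0,0],[1,-0.2055,-0.184,0,0],[1,-0.2055,-0.184,0,0],[1,-0.2055,-0.184,0,0],[1,-0.2055,-0.184,0,0],[1,-0.2055,-0.184,0,0],[1,-0.2055,-0.184,0,0]]' && python3 -m creep '[[1,-0.2055,-0.184,0,0],[1,-0.2055,-0.184,0,0],[1,-0.2055,-0.184,0,0],[1,-0.2055,-0.184,0,0],[1,-0.2055,-0.184,0,0],[1,-0.2055,-0.184,0,0],[1,-0.2055,-0.184,0,0],[1,-0.2055,-0.184,0,-0.0247]]'; python3 -m creep '[[1,0,0,0,0],[1,0,0,0,0]]'; python3 - <<'E'
from h import *
print(monitor.observe()["joint_positions"]);grab("wrist","w1.png")
E
```

```text
time: 1.15
eef_pos: [0.416, 0.1682, 0.2477]
tool_rot: [[-0.936, 0.353, 0.0], [0.353, 0.936, 0.0], [-0.0, 0.0, -1.0]]
wrist_force: [0.5, 0.2, -0.2]
gripper_width: 0.0877
grasp_force: 0.0
time: 2.15
eef_pos: [0.6197, -0.2233, 0.2473]
tool_rot: [[-0.98, 0.201, -0.0], [0.201, 0.98, 0.0], [0.001, 0.0, -1.0]]
wrist_force: [0.3, 0.0, 0.1]
gripper_width: 0.0882
grasp_force: 0.0
time: 2.4
eef_pos: [0.6185, -0.2212, 0.247]
tool_rot: [[-0.979, 0.206, -0.002], [0.206, 0.979, 0.001], [0.002, 0.001, -1.0]]
wrist_force: [-0.1, 0.0, 0.5]
gripper_width: 0.0879
grasp_force: 0.0
[-2.57107557e+01  2.53173823e+01  7.89475302e+01  2.38898082e-02
  7.58477904e+01 -1.03838549e+02]
```

View pics/w1.png

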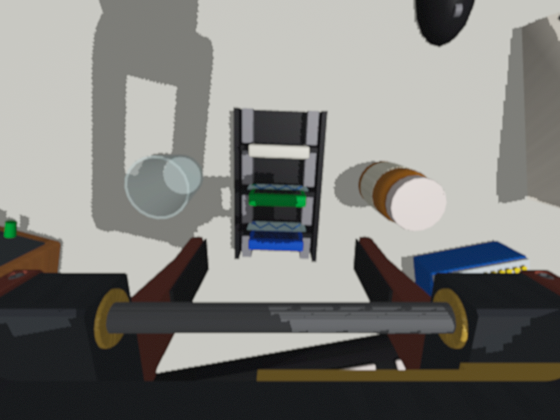

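```bash
python3 - <<'E'
from h import *
np.set_printoptions(precision=4,suppress=True)
im,c,W=grab("wrist"); s=monitor.observe(); R=s["tool_rot"];p=s["eef_pos"]
m=mask(im,"green",(220,150,340,225)); r,a=rect(m); print(r,a)
b=np.array([onz(c,W,*q,.092) for q in cv2.boxPoints(r)]);print(b);g=b.mean(0)
print(onz(c,W,*r[0],.092)-p, np.array(R).T@(onz(c,W,*r[0],.092)-p))
# ends of top face
ys,xs=np.nonzero(m);
for k in("blue",):
    q,_=rect(mask(im,k,(220,225,340,260)));print(q,onz(c,W,*q[0],.092))
E
```

```text
((276.4780578613281, 198.53146362304688), (57.178550720214844, 18.10228729248047), 1.2188752889633179) 759.0
[[ 0.6179 -0.2547  0.092 ]
 [ 0.5993 -0.2499  0.092 ]
 [ 0.6125 -0.1931  0.092 ]
 [ 0.6312 -0.197   0.092 ]]
[-0.0033 -0.0034 -0.1555] [ 0.0023 -0.0041  0.1555]
((275.1434631347656, 240.4854278564453), (54.281333923339844, 19.06575584411621), 2.337306022644043) [ 0.66   -0.2347  0.092 ]
```

```bash
python3 -m creep '[[1,-0.004,-0.0125,0,0.003],[1,0,0,0.2,0],[1,0,0,0.2,0],[1,0,0,0.2,0],[1,0,0,0.19,0],[1,0,0,0,0],[1,0,0,0,0]]' 12 && python3 -m creep '[[0.3,0,0,0,0],[0.2,0,0,0,0],[0.2,0,0,0,0],[0.2,0,0,0,0],[0.2,0,0,0,0]]' 12
```

```text
time: 3.38
eef_pos: [0.6203, -0.2243, 0.0912]
tool_rot: [[-0.975, 0.222, 0.002], [0.222, 0.975, -0.001], [-0.002, -0.0, -1.0]]
wrist_force: [-0.2, 0.5, 0.4]
gripper_width: 0.0876
grasp_force: 0.0
time: 4.0
eef_pos: [0.6199, -0.2245, 0.0904]
tool_rot: [[-0.975, 0.223, 0.001], [0.223, 0.975, -0.001], [-0.001, -0.0, -1.0]]
wrist_force: [-0.7, 0.2, 5.0]
gripper_width: 0.06
grasp_force: 12.0
```

```bash
python3 -m creep '[[0.2,0,0,-0.1,0],[0.2,0,0,-0.2,0],[0.2,0,0,-0.25,0],[0.2,0,0,-0.3,0],[0.2,0,0,-0.1,0],[0.2,0,0,0,0]]' 15; python3 - <<'E'
from h import *
im,c,W=grab("scene"); im2,_,_=grab("wrist")
a=cv2.resize(im[100:310,120:320],(400,420)); b=im2[:, 100:460]
cv2.imwrite("pics/c2.png",np.hstack([a,b]))
E
```

```text
time: 4.75
eef_pos: [0.6203, -0.2247, 0.2814]
tool_rot: [[-0.975, 0.223, 0.003], [0.223, 0.975, -0.002], [-0.003, -0.001, -1.0]]
wrist_force: [-1.0, -0.0, -1.8]
gripper_width: 0.0599
grasp_force: 15.0
```

View pics/c2.png

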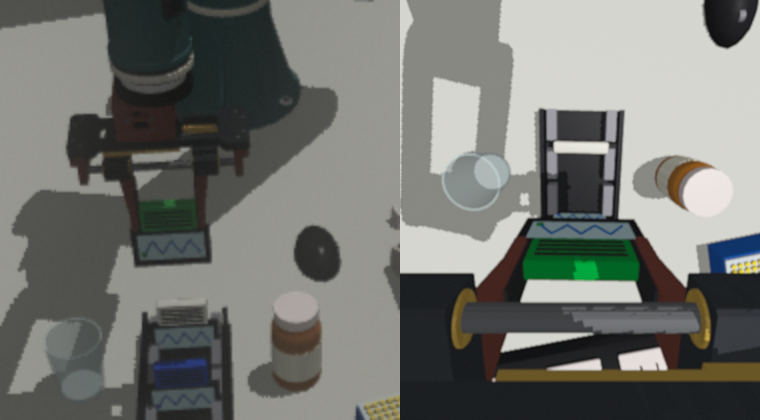

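```bash
python3 -m creep '[[0.2,0,0,0,-0.022],[0.2,0,0,0,-0.022],[0.2,-0.03,0.2,-0.02,0],[0.2,-0.04,0.25,-0.02,0],[0.2,-0.04,0.28,-0.02,0],[0.2,-0.04,0.28,-0.02,0],[0.2,-0.04,0.28,-0.02,0],[0.2,-0.04,0.28,0,0]]' 15; python3 -m creep '[[0.2,-0.04,0.28,0,0],[0.2,-0.04,0.25,0,0],[0.2,0,0.2,0,0],[0.2,0,0.1,0,0],[0.2,0,0,0,0]]'; python3 - <<'E'
from h import *
print(monitor.observe()["joint_positions"]); grab("wrist","w3.png")
E
```

```text
time: 5.85
eef_pos: [0.6482, 0.0934, 0.2973]
tool_rot: [[-0.999, -0.052, -0.004], [-0.052, 0.999, -0.0], [0.004, -0.0, -1.0]]
wrist_force: [1.3, -0.5, -1.4]
gripper_width: 0.06
grasp_force: 15.0
time: 6.48
eef_pos: [0.6557, 0.2587, 0.2979]
tool_rot: [[-0.999, -0.054, -0.003], [-0.054, 0.999, -0.001], [0.003, -0.001, -1.0]]
wrist_force: [0.3, -0.5, -0.5]
gripper_width: 0.06
grasp_force: 15.0
[ 1.59372969e+01  2.74907124e+01  6.81589498e+01 -2.56343120e-02
  8.45084111e+01 -7.71360224e+01]
```

View pics/w3.png

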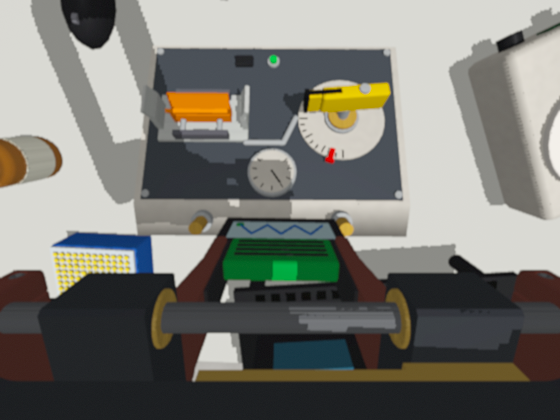

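```bash
python3 - <<'E'
from h import *
np.set_printoptions(precision=4,suppress=True)
im,c,W=grab("wrist"); cv2.imwrite("pics/w3b.png",im)
for n,(u,v),z in(("FR",(153,48),.035),("FL",(392,48),.035),("BR",(143,199),.129),("BL",(403,200),.129)):
    print(n,onz(c,W,u,v,z))
a=im[75:205,135:265];b=im[65:195,285:415]
cv2.imwrite("pics/c3.png",cv2.resize(np.hstack([a,b]),None,fx=3,fy=3,interpolation=cv2.INTER_CUBIC))
E
```

```text
FR [0.4979 0.0918 0.035 ]
FL [0.4823 0.3857 0.035 ]
BR [0.6655 0.1097 0.129 ]
BL [0.6517 0.3896 0.129 ]
```

View pics/c3.png

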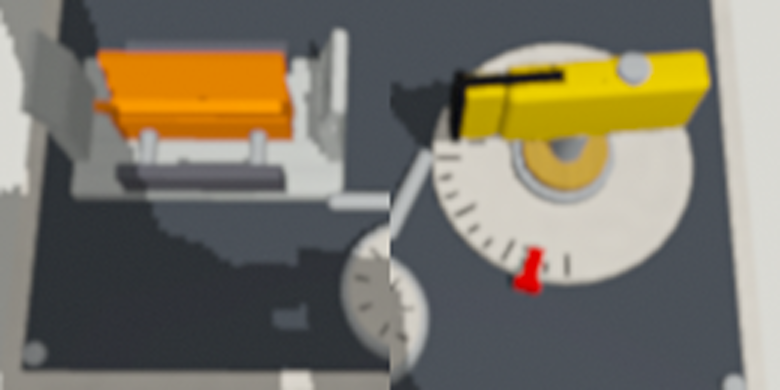

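```bash
cat >>h.py <<'E'
yw=np.radians(2.9);cx_,sx_=np.cos(yw),np.sin(yw);C28,S28=np.cos(np.radians(28)),np.sin(np.radians(28))
xp=np.array([C28*cx_,C28*sx_,S28]);yp=np.array([-sx_,cx_,0]);zp=np.cross(xp,yp)
RP=np.stack([xp,yp,zp],1);P0=np.array([.5743,.2442,.082])
def onp(c,W,u,v,h):   # panel coords (x,y) on plane h out
    o,d=ray(c,W,u,v); t=(h-(o-P0)@zp)/(d@zp); return RP.T@(o+t*d-P0)
E
python3 - <<'E'
from h import *
np.set_printoptions(precision=4,suppress=True)
im=cv2.imread("pics/w3b.png"); _,c,W=grab("wrist")
L=lambda u,v:(135+u/3,75+v/3)
D=lambda u,v:(285+(u-390)/3,65+v/3)
for h in(6,):
  for q in((432,165),(692,165),(562,42),(564,285)): print("dial",onp(c,W,*D(*q),h/1000)*1000)
print("mark tip/out",onp(c,W,*D(536,248),.008)*1000,onp(c,W,*D(526,292),.008)*1000)
print("nose",onp(c,W,*D(457,73),.058)*1000,onp(c,W,*D(457,138),.03)*1000,"back",onp(c,W,*D(705,52),.058)*1000)
for n,q in(("low rim L",(97,51)),("low rim R",(287,51)),("up rim inner",(190,98)),("up rim outer",(190,108)),("upL",(95,103)),("upR",(292,103)),): print(n,onp(c,W,*L(*q),.036)*1000)
print("base",onp(c,W,*L(72,195),.003)*1000,onp(c,W,*L(345,195),.003)*1000,"guide",onp(c,W,*L(75,65),.043)*1000,onp(c,W,*L(340,30),.043)*1000)
E
```

```text
dial [ 5.3776 29.3608  6.    ]
dial [  5.2219 127.4386   6.    ]
dial [-47.2449  80.6768   6.    ]
dial [53.3526 77.0493  6.    ]
mark tip/out [39.7614 66.9631  8.    ] [56.8616 62.7054  8.    ]
nose [ 1.9756 34.2128 58.    ] [ 8.3464 36.5972 30.    ] back [ -5.7438 114.2103  58.    ]
low rim L [  -9.7254 -109.5937   36.    ]
low rim R [ -9.8297 -43.5528  36.    ]
up rim inner [  8.2932 -76.1565  36.    ]
up rim outer [ 12.0792 -75.9236  36.    ]
upL [  10.2403 -108.6002   36.    ]
upR [ 10.1333 -41.081   36.    ]
base [  28.6079 -128.2277    3.    ] [ 28.4448 -25.8501   3.    ] guide [   0.2809 -113.5279   43.    ] [-13.1646 -24.46    43.    ]
```

```bash
cat >>h.py <<'E'
seat=P0+RP@np.array([.0018,-.0773,.006]); Lg=.0764
def tcp(fx,fh,tilt,fy=0):
    t=np.radians(tilt); f=seat+RP@np.array([fx,fy,fh])/1000
    u=np.array([-np.sin(t)*cx_,-np.sin(t)*sx_,np.cos(t)]); return f+Lg*u+[0,0,.006]
def rows(seq):
    s=monitor.observe(); p=np.array(s["eef_pos"]);R=np.array(s["tool_rot"])
    for q in seq:
        print((R.T@(q-p)/.2).round(4), q.round(4)); p=q
E
python3 - <<'E'
from h import *
np.set_printoptions(precision=4,suppress=True)
print(seat); s=monitor.observe();print(s["eef_pos"])
rows([tcp(-2,26,0)+[0,0,.08],tcp(-2,26,0)])
E
```

```text
[0.577  0.1669 0.0881]
[0.6565 0.2565 0.2992]
[ 0.4897 -0.4271  0.1341] [0.563  0.1662 0.2726]
[-0.0003  0.0004  0.4   ] [0.563  0.1662 0.1926]
```

```bash
python3 -m creep '[[0.2,0.12,-0.1,0.03,0],[0.2,0.18,-0.16,0.05,0],[0.2,0.14,-0.12,0.054,0],[0.2,0.05,-0.047,0,0],[0.2,0,0,0,0],[0.2,0,0,0,0],[0.2,0,0,0,0]]' 15; python3 - <<'E'
from h import *
np.set_printoptions(precision=4,suppress=True)
print(monitor.observe()["eef_pos"])
rows([tcp(-2,26,0)+[0,0,.015],tcp(-2,26,0)])
a,ca,Wa=grab("scene"); b,cb,Wb=grab("top")
for c,W in((ca,Wa),(cb,Wb)): print(proj(c,W,seat+.03*zp), proj(c,W,monitor.observe()["eef_pos"]-np.array([0,0,.0824])))
cv2.imwrite("pics/c4.png",np.hstack([cv2.resize(a[130:270,290:430],(420,420)),cv2.resize(b[130:250,140:260],(380,380))[:, :] if 0 else cv2.copyMakeBorder(cv2.resize(b[130:250,140:260],(370,370)),0,50,0,0,0)]))
E
```

```text
time: 7.5
eef_pos: [0.5642, 0.1686, 0.2731]
tool_rot: [[-0.999, -0.052, 0.001], [-0.052, 0.999, 0.0], [-0.001, 0.0, -1.0]]
wrist_force: [0.8, -0.9, -1.1]
gripper_width: 0.06
grasp_force: 15.0
[0.5642 0.1686 0.2731]
[ 0.0066 -0.0114  0.3276] [0.563  0.1662 0.2076]
[ 0.0001 -0.      0.075 ] [0.563  0.1662 0.1926]
[353.5889 208.9795] [357.3322 185.1997]
[222.0607 196.6587] [216.7465 191.1475]
```

View pics/c4.png

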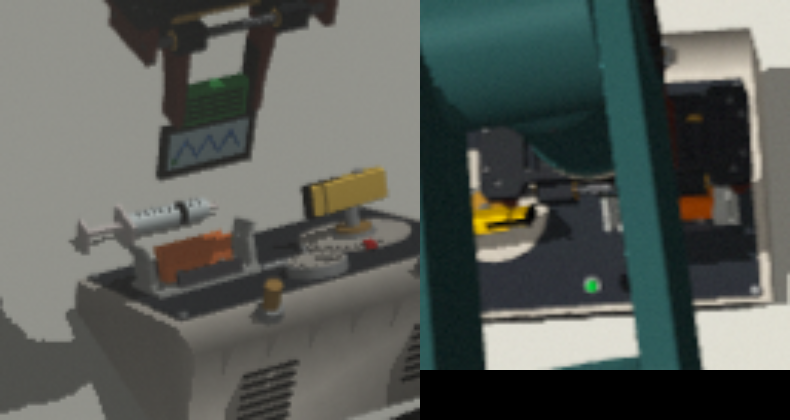

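```bash
python3 -m creep '[[0.2,0.0066,-0.0114,0,0],[0.2,0,0,0.1,0],[0.2,0,0,0.1,0],[0.2,0,0,0.1,0],[0.2,0,0,0.05,0],[0.2,0,0,0.05,0],[0.2,0,0,0,0]]' 10; python3 - <<'E'
from h import *
np.set_printoptions(precision=4,suppress=True)
s=monitor.observe();print(s["eef_pos"],s["wrist_force"])
rows([tcp(-1.5,26,5),tcp(-1,25.5,10),tcp(-.5,25,15),tcp(0,24.5,20),tcp(0,24,25),tcp(0,24,30)]+[tcp(0,h,28.5) for h in(20,15,10,5,0,-3)])
E
```

```text
time: 8.48
eef_pos: [0.5618, 0.1655, 0.1925]
tool_rot: [[-0.999, -0.052, -0.001], [-0.052, 0.999, -0.0], [0.001, -0.0, -1.0]]
wrist_force: [0.8, -0.4, -0.3]
gripper_width: 0.0599
grasp_force: 10.0
[0.5618 0.1655 0.1925] [ 0.8439 -0.3885 -0.2657]
[0.0246 0.0032 0.    ] [0.5568 0.1659 0.1925]
[0.0297 0.     0.0054] [0.5509 0.1656 0.1914]
[0.0291 0.     0.0083] [0.5451 0.1653 0.1898]
[0.0284 0.     0.0111] [0.5394 0.165  0.1876]
[0.0296 0.     0.015 ] [0.5335 0.1647 0.1846]
[0.0296 0.     0.0154] [0.5276 0.1644 0.1815]
[-0.0181 -0.      0.0128] [0.5312 0.1646 0.1789]
[-0.0117 -0.      0.0221] [0.5335 0.1647 0.1745]
[-0.0117 -0.      0.0221] [0.5359 0.1649 0.1701]
[-0.0117 -0.      0.0221] [0.5382 0.165  0.1657]
[-0.0117 -0.      0.0221] [0.5406 0.1651 0.1613]
[-0.007  -0.      0.0132] [0.542  0.1652 0.1586]
```

```bash
python3 -m creep '[[0.2,0.025,0.003,0,0],[0.2,0.03,0,0.005,0],[0.2,0.029,0,0.0085,0],[0.2,0.0285,0,0.011,0],[0.2,0.0295,0,0.015,0],[0.2,0.0295,0,0.0155,0],[0.2,0,0,0,0]]' 10; python3 - <<'E'
from h import *
np.set_printoptions(precision=4,suppress=True)
s=monitor.observe();print(s["eef_pos"],s["wrist_force"],s["wrist_torque"])
rows([tcp(0,h,28.5) for h in(20,15,10,5,0,-3)])
a,ca,Wa=grab("scene"); b,cb,Wb=grab("wrist")
print(proj(ca,Wa,seat+.03*zp),proj(cb,Wb,seat+.03*zp))
cv2.imwrite("pics/c5.png",np.hstack([cv2.resize(a[130:270,290:430],(420,420)),b[:,100:460]]))
E
```

```text
time: 9.35
eef_pos: [0.5267, 0.1643, 0.1814]
tool_rot: [[-0.999, -0.052, -0.001], [-0.052, 0.999, -0.0], [0.001, -0.0, -1.0]]
wrist_force: [1.1, 0.5, -1.3]
gripper_width: 0.0598
grasp_force: 10.0
[0.5267 0.1643 0.1814] [ 1.0644  0.4725 -1.2731] [ 0.0349 -0.0261 -0.0246]
[-0.0227  0.0005  0.0124] [0.5312 0.1646 0.1789]
[-0.0118 -0.      0.0221] [0.5335 0.1647 0.1745]
[-0.0118 -0.      0.0221] [0.5359 0.1649 0.1701]
[-0.0118 -0.      0.0221] [0.5382 0.165  0.1657]
[-0.0118 -0.      0.0221] [0.5406 0.1651 0.1613]
[-0.0071 -0.      0.0132] [0.542  0.1652 0.1586]
[353.5889 208.9795] [280.1048 273.6534]
```

View pics/c5.png

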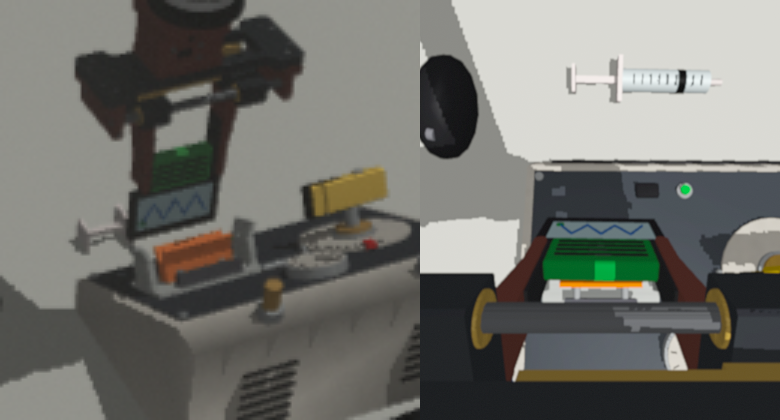

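```bash
python3 - <<'E'
from h import *
np.set_printoptions(precision=4,suppress=True)
s=monitor.observe();im,c,W=grab("scene"); e=np.array(s["eef_pos"])
print("foot pred",proj(c,W,e-[0,0,.0824]),"obs 347.3 205.7")
for y in(-32,32): print("up rim",proj(c,W,seat+RP@np.array([9.5,y,30])/1000),"low rim",proj(c,W,seat+RP@np.array([-9.5,y,30])/1000))
cv2.imwrite("pics/c6.png",cv2.resize(im[180:240,320:390],None,fx=8,fy=8,interpolation=cv2.INTER_CUBIC))
rows([tcp(0,24,20),tcp(-1,29,0),tcp(-1,20.5,0),tcp(-1,20,5),tcp(-1,19.5,10),tcp(-.7,19,15),tcp(-.5,18.5,20),tcp(0,18,25),tcp(0,17,29)])
E
```

```text
foot pred [346.7196 205.5512] obs 347.3 205.7
up rim [344.0535 212.5019] low rim [340.7791 211.3021]
up rim [366.3875 206.659 ] low rim [362.8769 205.5485]
[-0.059   0.0002 -0.026 ] [0.5396 0.165  0.1871]
[-0.1145 -0.0002 -0.0427] [0.5625 0.1662 0.1957]
[-0.0199 -0.      0.0375] [0.5665 0.1664 0.1882]
[0.0321 0.     0.0036] [0.5601 0.1661 0.1874]
[0.0319 0.     0.0065] [0.5537 0.1658 0.1861]
[0.03   0.     0.0087] [0.5477 0.1655 0.1844]
[0.0297 0.     0.0117] [0.5418 0.1652 0.182 ]
[0.0274 0.     0.0138] [0.5363 0.1649 0.1793]
[0.0214 0.     0.0165] [0.532  0.1647 0.176 ]
```

View pics/c6.png

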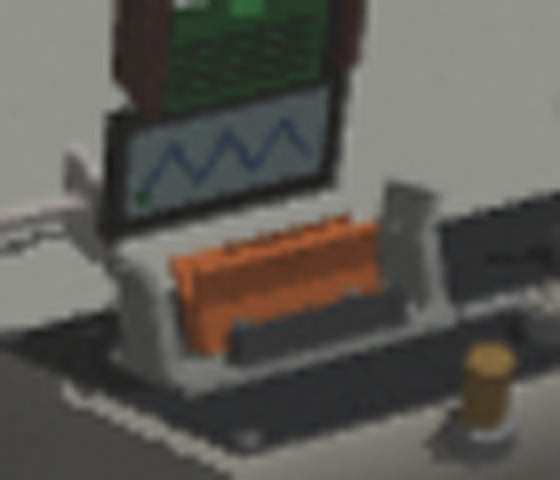

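```bash
python3 -m creep '[[0.2,-0.05,0,-0.05,0],[0.2,-0.1,0,-0.045,0],[0.2,-0.0493,0,0,0],[0.2,0,0,0,0],[0.2,0,0,0.03,0],[0.2,0,0,0.035,0],[0.2,0,0,0,0],[0.2,0,0,0,0]]' 10; python3 - <<'E'
from h import *
np.set_printoptions(precision=4,suppress=True)
rows([tcp(-1,20,5),tcp(-1,19.5,10)])
E
```

```text
time: 10.5
eef_pos: [0.5699, 0.1666, 0.1925]
tool_rot: [[-0.999, -0.052, 0.008], [-0.052, 0.999, 0.001], [-0.008, 0.0, -1.0]]
wrist_force: [-3.1, -1.8, 26.8]
gripper_width: 0.0602
grasp_force: 30.4
[ 0.0494 -0.0001  0.0247] [0.5601 0.1661 0.1874]
[0.0319 0.     0.0063] [0.5537 0.1658 0.1861]
```

```bash
python3 -m creep '[[0.2,0,0,-0.03,0],[0.2,0,0,0,0]]' 10; python3 - <<'E'
from h import *
np.set_printoptions(precision=4,suppress=True)
s=monitor.observe();print(s["wrist_force"],s["wrist_torque"],s["grasp_force"],s["gripper_width"])
im,c,W=grab("scene")
cv2.imwrite("pics/c7.png",cv2.resize(im[160:240,310:390],None,fx=7,fy=7,interpolation=cv2.INTER_CUBIC))
print(s["eef_pos"],proj(c,W,np.array(s["eef_pos"])-[0,0,.0824]))
E
```

```text
time: 10.75
eef_pos: [0.5667, 0.1664, 0.1938]
tool_rot: [[-0.999, -0.052, -0.001], [-0.052, 0.999, -0.0], [0.001, -0.0, -1.0]]
wrist_force: [-1.2, -0.6, -0.2]
gripper_width: 0.0596
grasp_force: 17.3
[-1.1684 -0.6221 -0.1735] [ 0.0786 -0.0205  0.0048] 17.254086043685675 0.05956586188125894
[0.5667 0.1664 0.1938] [354.1538 210.8234]
```

View pics/c7.png

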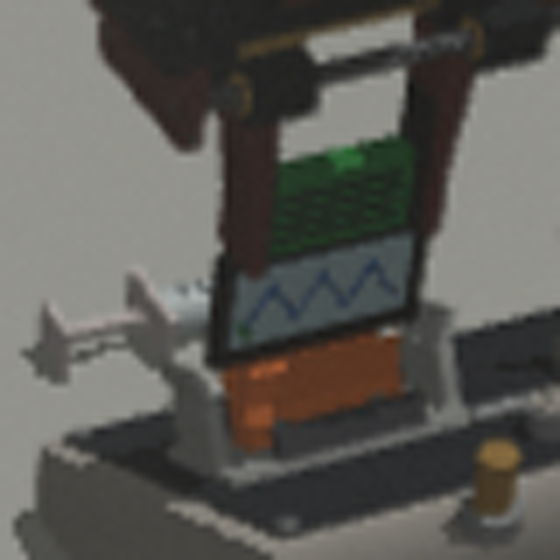

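```bash
python3 - <<'E'
from h import *
np.set_printoptions(precision=4,suppress=True)
cw=optics.get_calibration("wrist");T=np.eye(4);T[:3,:3]=[[-.9985,-.054,-.003],[-.054,.9985,-.001],[.003,-.001,-1]];T[:3,3]=[.6565,.2565,.2992]
Ww=T@cw["T_tool_cam"]; cs=optics.get_calibration("scene");Ws=np.linalg.inv(cs["camera_from_world"])
for a,b in(((166.7,109.3),(341.5,212.75)),((232.3,109.3),(367.5,207.75))):
    p,e=tri([ray(cw,Ww,*a),ray(cs,Ws,*b)]); print(p,e,"in seat frame",RP.T@(p-seat)*1000)
S=cv2.imread("pics/scene0.png"); h=cv2.cvtColor(S,cv2.COLOR_BGR2HSV)
m=cv2.inRange(h,(3,150,90),(16,255,255)); z=np.zeros_like(m);z[195:240,325:390]=m[195:240,325:390]
ys,xs=np.nonzero(z);print(xs.min(),xs.max(),ys.min(),ys.max());
for x in range(xs.min(),xs.max()+1,3): c=ys[xs==x]; print(x,c.min(),c.max(),end="; ")
# same in wrist image
S=cv2.imread("pics/w3b.png"); h=cv2.cvtColor(S,cv2.COLOR_BGR2HSV)
m=cv2.inRange(h,(3,150,90),(16,255,255)); z=np.zeros_like(m);z[70:140,150:250]=m[70:140,150:250]
ys,xs=np.nonzero(z);print()
for x in range(xs.min(),xs.max()+1,6): c=ys[xs==x]; print(x,c.min(),c.max(),end="; ")
print(); print(S[85:130,200].tolist())
E
```

```text
[0.5703 0.1315 0.1156] [np.float64(0.002512300233392017), np.float64(0.0025123002333919658)] in seat frame [  5.4482 -35.0159  28.1905]
[0.5686 0.2021 0.1141] [np.float64(0.0007506811103267985), np.float64(0.0007506811103267005)] in seat frame [ 6.4022 35.5009 26.0092]
342 366 207 223
342 212 214; 345 212 222; 348 211 220; 351 210 219; 354 209 218; 357 209 218; 360 208 217; 363 208 215; 366 208 215; 
167 93 111; 173 92 116; 179 93 120; 185 93 117; 191 93 120; 197 93 120; 203 93 120; 209 93 120; 215 93 120; 221 93 117; 227 93 120; 
[[89, 80, 75], [88, 80, 75], [88, 81, 76], [96, 88, 84], [105, 97, 94], [111, 102, 103], [107, 106, 136], [84, 113, 184], [24, 120, 210], [0, 126, 220], [0, 129, 224], [0, 130, 226], [0, 131, 226], [0, 131, 226], [0, 131, 226], [0, 131, 226], [0, 131, 226], [0, 131, 226], [0, 131, 226], [0, 131, 226], [0, 130, 226], [0, 130, 224], [0, 131, 225], [0, 142, 236], [0, 152, 246], [0, 155, 250], [0, 150, 243], [0, 130, 222], [0, 115, 205], [0, 121, 213], [0, 118, 211], [0, 107, 197], [0, 104, 190], [0, 103, 189], [0, 102, 190], [34, 109, 190], [109, 139, 191], [166, 176, 194], [193, 197, 198], [199, 202, 200], [198, 201, 199], [198, 201, 199], [194, 198, 196], [172, 176, 174], [136, 136, 134]]
```

```bash
cat >>h.py <<'E'
seat=seat+RP@np.array([-.003,0,-.003])
E
python3 - <<'E'
from h import *
np.set_printoptions(precision=4,suppress=True)
rows([tcp(-3,27,0),tcp(-2,21.5,0)])
E
```

```text
[0.03   0.0002 0.022 ] [0.5604 0.1661 0.1889]
[-0.0174 -0.      0.0219] [0.5639 0.1663 0.1845]
```

```bash
python3 -m creep '[[0.2,0.03,0,0,0],[0.2,0,0,0.022,0],[0.2,0,0,0,0]]' 10;python3 -m creep '[[0.2,-0.009,0,0.011,0],[0.2,-0.008,0,0.011,0],[0.2,0,0,0,0]]' 10
```

```text
time: 11.18
eef_pos: [0.5607, 0.166, 0.1886]
tool_rot: [[-0.999, -0.052, -0.002], [-0.052, 0.999, -0.0], [0.002, -0.0, -1.0]]
wrist_force: [-0.2, 0.3, -0.2]
gripper_width: 0.0602
grasp_force: 17.3
time: 11.55
eef_pos: [0.5649, 0.1663, 0.1848]
tool_rot: [[-0.999, -0.052, -0.0], [-0.052, 0.999, -0.0], [0.0, -0.0, -1.0]]
wrist_force: [-0.7, -0.3, -0.8]
gripper_width: 0.06
grasp_force: 17.3
```

```bash
python3 - <<'E'
from h import *
np.set_printoptions(precision=4,suppress=True)
rows([tcp(-1.5,20.5,5),tcp(-1.2,20,10),tcp(-1,19.5,15),tcp(-.5,19,20),tcp(0,18.5,25),tcp(0,18,29)])
E
```

```text
[0.0337 0.0004 0.006 ] [0.5582 0.166  0.1836]
[0.0305 0.     0.0059] [0.5521 0.1657 0.1824]
[0.0305 0.     0.009 ] [0.546  0.1654 0.1806]
[0.0284 0.     0.0111] [0.5403 0.1651 0.1784]
[0.0274 0.     0.0138] [0.5348 0.1648 0.1757]
[0.0226 0.     0.0143] [0.5303 0.1646 0.1728]
```

```bash
python3 -m creep '[[0.2,0.03,0,0.006,0],[0.2,0.0305,0,0.006,0],[0.2,0.0305,0,0.009,0],[0.2,0,0,0,0]]' 8;python3 -m creep '[[0.2,0.0285,0,0.011,0],[0.2,0.0275,0,0.014,0],[0.2,0.0225,0,0.0145,0],[0.2,0,0,0,0]]' 8; python3 - <<'E'
from h import *
np.set_printoptions(precision=4,suppress=True)
im,c,W=grab("wrist"); s=monitor.observe()
# grip top (green) rows in image and orientation of faces
m=mask(im,"green"); r,a=rect(m);print(r,a)
cw=c;print(proj(c,W,seat+RP@np.array([0,0,84])/1000),proj(c,W,seat+RP@np.array([0,0,18+84])/1000),proj(c,W,np.array(s["eef_pos"])+[0,0,.0016]), proj(c,W,seat+RP@np.array([0,0,18+50])/1000))
im,c,W=grab("scene");r,a=rect(mask(im,"green",(320,150,400,225)));print(r,a)
for t in(0,29):
  e=np.array(s["eef_pos"])-[0,0,.006];th=np.radians(t);u=np.array([-np.sin(th),-np.sin(th)*.05,np.cos(th)])
  print(t,"foot",proj(c,W,e-.0764*u),"gripc",proj(c,W,e-.0094*u),"top",proj(c,W,e+.0076*u))
E
```

```text
time: 12.05
eef_pos: [0.5467, 0.1654, 0.1818]
tool_rot: [[-0.999, -0.052, 0.002], [-0.052, 0.999, 0.0], [-0.002, 0.0, -1.0]]
wrist_force: [2.2, -0.3, 6.2]
gripper_width: 0.0598
grasp_force: 11.9
time: 12.55
eef_pos: [0.5295, 0.1645, 0.1724]
tool_rot: [[-0.999, -0.052, -0.002], [-0.052, 0.999, -0.0], [0.002, -0.0, -1.0]]
wrist_force: [1.7, -0.2, 1.8]
gripper_width: 0.0601
grasp_force: 10.6
((280.5, 241.5), (39.0, 119.0), 90.0) 4283.5
[280.0309 273.3646] [280.0131 273.5143] [279.8179 276.646 ] [280.0439 273.2557]
((349.4411926269531, 185.7647247314453), (12.369317054748535, 17.46256446838379), 75.96376037597656) 46.5
0 foot [346.7859 208.8248] gripc [348.9644 188.483 ] top [349.5385 183.1217]
29 foot [353.727  214.4194] gripc [349.8333 189.1192] top [348.8329 182.6186]
```

```bash
python3 - <<'E'
from h import *
np.set_printoptions(precision=1,suppress=True)
im,c,W=grab("wrist"); s=monitor.observe(); e=np.array(s["eef_pos"])-[0,0,.006]
m=mask(im,"green"); ys=np.nonzero(m[:,275:286])[0];print(ys.min(),ys.max())
for t in(0,10,20,25,28,31,35):
  th=np.radians(t);u=np.array([-np.sin(th)*cx_,-np.sin(th)*sx_,np.cos(th)]);v=np.array([np.cos(th)*cx_,np.cos(th)*sx_,np.sin(th)])
  P=lambda a,b:proj(c,W,e+u*(a-.0764)+v*b)[1]
  print(t,P(.05,-.006),P(.084,-.006),P(.084,.006),"foot",P(0,-.003))
E
```

```text
222 261
0 240.51141473473947 265.72794982787485 286.75265239850734 foot 220.13160279935622
10 247.08909361754507 262.4982058116818 285.26485575053556 foot 236.26799092842603
20 254.1393324445209 259.5261337757537 283.2450514826136 foot 252.82999895527985
25 257.8008045778063 258.1679137654848 282.05351224579323 foot 261.26522442318424
28 260.03207618614283 257.4002254030648 281.28570311029574 foot 266.3751493901317
31 262.2849234503134 256.67055293510145 280.4809941594582 foot 271.5215257135104
35 265.31630978936414 255.76009842030064 279.35489874088745 foot 278.43988434036595
```

```bash
python3 - <<'E'
from h import *
im,c,W=grab("wrist")
h=cv2.cvtColor(im,cv2.COLOR_BGR2HSV)
for x in(240,282,320):
    print(x,[(y,*h[y,x].tolist()) for y in range(205,300,3)])
E
```

```text
240 [(205, 105, 36, 57), (208, 105, 36, 56), (211, 103, 40, 57), (214, 105, 36, 57), (217, 101, 36, 56), (220, 107, 32, 56), (223, 69, 172, 83), (226, 71, 255, 100), (229, 71, 243, 102), (232, 71, 252, 101), (235, 71, 248, 102), (238, 70, 243, 103), (241, 71, 250, 103), (244, 70, 247, 95), (247, 69, 226, 80), (250, 68, 128, 40), (253, 69, 105, 39), (256, 67, 118, 39), (259, 68, 144, 46), (262, 92, 40, 127), (265, 93, 37, 131), (268, 106, 109, 119), (271, 78, 148, 105), (274, 30, 8, 32), (277, 10, 86, 139), (280, 11, 134, 145), (283, 14, 233, 136), (286, 17, 255, 228), (289, 17, 223, 245), (292, 13, 16, 193), (295, 50, 5, 166), (298, 50, 4, 184)]
282 [(205, 105, 37, 55), (208, 105, 36, 57), (211, 113, 36, 57), (214, 116, 35, 59), (217, 110, 39, 59), (220, 105, 35, 58), (223, 69, 175, 83), (226, 70, 247, 100), (229, 71, 247, 101), (232, 70, 252, 101), (235, 70, 250, 101), (238, 71, 253, 102), (241, 71, 250, 103), (244, 71, 250, 95), (247, 70, 235, 117), (250, 68, 141, 65), (253, 68, 121, 57), (256, 67, 142, 70), (259, 68, 161, 73), (262, 94, 68, 123), (265, 105, 103, 121), (268, 92, 37
[... 164 characters left out ...]
, 190), (295, 45, 4, 137), (298, 53, 7, 140)]
320 [(205, 106, 36, 91), (208, 104, 36, 91), (211, 105, 39, 91), (214, 103, 34, 90), (217, 102, 36, 91), (220, 105, 39, 92), (223, 71, 132, 83), (226, 71, 250, 100), (229, 70, 240, 101), (232, 71, 255, 101), (235, 70, 245, 101), (238, 71, 252, 101), (241, 71, 255, 103), (244, 71, 255, 95), (247, 70, 240, 86), (250, 69, 139, 44), (253, 71, 131, 39), (256, 67, 112, 41), (259, 70, 121, 38), (262, 86, 48, 122), (265, 95, 39, 131), (268, 106, 135, 117), (271, 98, 49, 126), (274, 98, 24, 43), (277, 11, 169, 137), (280, 15, 251, 137), (283, 15, 255, 136), (286, 17, 255, 223), (289, 19, 255, 247), (292, 15, 12, 211), (295, 53, 5, 207), (298, 42, 6, 208)]
```

```bash
python3 - <<'E'
from h import *
from scipy.optimize import least_squares
im,c,W=grab("wrist"); s=monitor.observe(); e=np.array(s["eef_pos"])-[0,0,.006]
def f(q):
  th=q[0];u=np.array([-np.sin(th)*cx_,-np.sin(th)*sx_,np.cos(th)]);v=np.array([np.cos(th)*cx_,np.cos(th)*sx_,np.sin(th)])
  ee=e+[q[1],0,q[2]]
  P=lambda a,b:proj(c,W,ee+u*(a-.0764)+v*b)[1]
  return np.array([P(.084,-.006)-222,P(.084,.006)-247,P(.05,.006)-261])
# also width of the top face for depth
g=mask(im,"green");
for y in(226,240,244):
    xs=np.nonzero(g[y,150:420])[0]+150;print(y,xs.min(),xs.max())
for t0 in(.3,.8):
  r=least_squares(f,[t0,0,0],x_scale=[1,.01,.01]);print(np.degrees(r.x[0]),r.x[1:],r.cost)
  th,dx,dz=r.x;u=np.array([-np.sin(th)*cx_,-np.sin(th)*sx_,np.cos(th)]);foot=e+[dx,0,dz]-.0764*u;print(foot,RP.T@(foot-seat)*1000)
for t in(28,35,40,45,50,60): 
  th=np.radians(t);print(t,f([th,0,0])+[222,247,261])
E
```

```text
226 222 338
240 221 340
244 223 339
36.59841298570951 [-0.02146602  0.00930915] 1.454028420503369e-26
[0.55439114 0.16672033 0.11439649] [-4.60782508  0.92680104 36.77937486]
36.598412985709416 [-0.02146602  0.00930915] 1.4095997743213216e-25
[0.55439114 0.16672033 0.11439649] [-4.60782508  0.92680104 36.77937486]
28 [257.37844066 281.26949623 279.57012628]
35 [255.73758754 279.33857846 284.90135089]
40 [254.70505592 277.8541946  288.6513108 ]
45 [253.79671029 276.29682874 292.33109486]
50 [253.0181162  274.68037839 295.92045945]
60 [251.86600658 271.32909724 302.74185628]
```

```bash
python3 - <<'E'
from h import *
np.set_printoptions(precision=1,suppress=True)
im,c,W=grab("scene"); s=monitor.observe(); e=np.array(s["eef_pos"])-[0,0,.006]
g=mask(im,"green",(320,150,400,225));ys,xs=np.nonzero(g);print(xs.min(),xs.max(),ys.min(),ys.max(),xs.mean(),ys.mean())
for x in range(xs.min(),xs.max()+1,3): q=ys[xs==x];print(x,q.min(),q.max(),end=";")
print()
# dark frame/plate column profile
print([(y,*im[y,350].tolist()) for y in range(170,222,2)])
for t,dx,dz in((36.6,-.0215,.0093),(28,0,0),(0,0,0),(45,-.01,0)):
  th=np.radians(t);u=np.array([-np.sin(th)*cx_,-np.sin(th)*sx_,np.cos(th)]);v=np.array([np.cos(th)*cx_,np.cos(th)*sx_,np.sin(th)])
  P=lambda a,b,y:proj(c,W,e+[dx,0,dz]+u*(a-.0764)+v*b+yp*y)
  print(t,P(.084,-.006,-.03),P(.084,.006,-.03),P(.05,.006,-.03),P(.084,.006,.03),P(.05,.006,.03),"foot",P(0,.003,0))
E
```

```text
342 359 179 193 349.929203539823 186.1769911504425
342 190 193;345 181 193;348 180 192;351 180 191;354 179 191;357 184 190;
[(170, 75, 78, 77), (172, 139, 145, 145), (174, 138, 145, 145), (176, 138, 144, 144), (178, 132, 139, 137), (180, 40, 62, 38), (182, 35, 44, 37), (184, 35, 44, 35), (186, 40, 56, 37), (188, 49, 82, 44), (190, 43, 65, 40), (192, 45, 74, 42), (194, 35, 38, 36), (196, 90, 89, 80), (198, 88, 87, 78), (200, 75, 69, 59), (202, 79, 63, 50), (204, 77, 64, 53), (206, 75, 74, 66), (208, 89, 88, 79), (210, 34, 36, 39), (212, 50, 85, 153), (214, 37, 57, 96), (216, 38, 59, 102), (218, 45, 75, 134), (220, 78, 80, 80)]
36.6 [334.1 177.7] [336.  177.5] [338.8 190.6] [357.  172.5] [359.7 185.4] foot [352.9 207. ]
28 [337.3 185.1] [339.4 185.6] [341.4 198.7] [360.5 180.4] [362.3 193.4] foot [354.1 214.7]
0 [338.  184.5] [340.1 187.2] [339.1 197.9] [361.2 182. ] [359.9 192.6] foot [347.4 209.6]
45 [335.6 183.5] [337.3 182.7] [340.9 195.7] [358.3 177.6] [361.9 190.4] foot [356.2 212.1]
```

```bash
python3 - <<'E'
from h import *
from scipy.optimize import least_squares
np.set_printoptions(precision=2,suppress=True)
s=monitor.observe(); e=np.array(s["eef_pos"])-[0,0,.006]
im,c,W=grab("wrist"); _,cs,Ws=grab("scene")
def f(q,full=0):
  th=q[0];u=np.array([-np.sin(th)*cx_,-np.sin(th)*sx_,np.cos(th)]);v=np.array([np.cos(th)*cx_,np.cos(th)*sx_,np.sin(th)])
  ee=e+[q[1],0,q[2]]
  P=lambda c,W,a,b:proj(c,W,ee+u*(a-.0764)+v*b)[1]
  return np.array([P(c,W,.084,-.006)-222,P(c,W,.084,.006)-247,P(c,W,.05,.006)-261.5,P(c,W,.0,.003)-275.5,
   P(cs,Ws,.084,.006)-179.5,P(cs,Ws,.05,.006)-194,P(cs,Ws,0,.003)-211.3])
r=least_squares(f,[.5,0,0],x_scale=[1,.01,.01]);print(np.degrees(r.x[0]),r.x[1:]*1000,r.fun)
th,dx,dz=r.x;u=np.array([-np.sin(th)*cx_,-np.sin(th)*sx_,np.cos(th)]);foot=e+[dx,0,dz]-.0764*u;print(foot,RP.T@(foot-seat)*1000, s["wrist_force"],s["joint_positions"])
E
```

```text
40.47244797248273 [-16.28  -2.88] [ 1.19 -1.53  0.95 -0.58  0.32 -1.25  0.51]
[0.56 0.17 0.11] [-0.55  0.65 24.55] [-0.18 -0.21 -0.76] [ 10.1   21.56  97.03  -0.01  61.49 -82.88]
```

```bash
cat >>h.py <<'E'
from scipy.optimize import least_squares
def edges(v):  # helper: print run changes
    pass
def chipfit(rw,rs):
    s=monitor.observe(); e=np.array(s["eef_pos"])-[0,0,.006]
    c=optics.get_calibration("wrist");T=np.eye(4);T[:3,:3]=s["tool_rot"];T[:3,3]=s["eef_pos"];W=T@c["T_tool_cam"]
    cs=optics.get_calibration("scene");Ws=np.linalg.inv(cs["camera_from_world"])
    def f(q):
        th=q[0];u=np.array([-np.sin(th)*cx_,-np.sin(th)*sx_,np.cos(th)]);v=np.array([np.cos(th)*cx_,np.cos(th)*sx_,np.sin(th)]);ee=e+[q[1],0,q[2]]
        P=lambda c,W,a,b:proj(c,W,ee+u*(a-.0764)+v*b)[1]
        o=[P(c,W,a,b)-y for a,b,y in rw]+[P(cs,Ws,a,b)-y for a,b,y in rs]; return np.array(o)
    r=least_squares(f,[.5,0,0],x_scale=[1,.01,.01]);th,dx,dz=r.x
    u=np.array([-np.sin(th)*cx_,-np.sin(th)*sx_,np.cos(th)]);foot=e+[dx,0,dz]-.0764*u
    print("tilt",np.degrees(th),"shift",r.x[1:]*1000,"res",r.fun,"foot",RP.T@(foot-seat)*1000)
E
python3 -m creep '[[0.2,-0.018,0,-0.009,0],[0.2,-0.018,0,-0.008,0],[0.2,-0.018,0,-0.008,0],[0.2,0,0,0,0]]' 8; python3 - <<'E'
from h import *
im,_,_=grab("wrist");S,_,_=grab("scene");h=cv2.cvtColor(im,cv2.COLOR_BGR2HSV)
print([(y,*h[y,240].tolist()) for y in range(200,296,3)])
print([(y,*S[y,352].tolist()) for y in range(170,222,2)])
E
```

```text
time: 13.45
eef_pos: [0.5421, 0.1651, 0.1781]
tool_rot: [[-0.999, -0.052, 0.0], [-0.052, 0.999, -0.0], [-0.0, -0.0, -1.0]]
wrist_force: [0.2, -0.6, -0.8]
gripper_width: 0.0602
grasp_force: 8.0
[(200, 109, 36, 57), (203, 109, 36, 56), (206, 103, 41, 56), (209, 103, 40, 57), (212, 103, 40, 57), (215, 107, 32, 56), (218, 109, 35, 59), (221, 107, 40, 58), (224, 100, 22, 71), (227, 65, 59, 108), (230, 70, 255, 101), (233, 70, 238, 104), (236, 71, 250, 104), (239, 71, 241, 106), (242, 71, 241, 106), (245, 70, 234, 107), (248, 71, 248, 102), (251, 68, 219, 79), (254, 105, 20, 25), (257, 107, 112, 41), (260, 99, 201, 76), (263, 12, 184, 118), (266, 16, 255, 181), (269, 18, 255, 248), (272, 9, 61, 225), (275, 60, 4, 190), (278, 45, 5, 192), (281, 45, 5, 196), (284, 48, 6, 199), (287, 40, 4, 206), (290, 50, 4, 206), (293, 100, 12, 127)]
[(170, 47, 48, 48), (172, 138, 144, 144), (174, 139, 146, 145), (176, 138, 144, 144), (178, 138, 145, 143), (180, 52, 91, 45), (182, 47, 77, 42), (184, 45, 77, 40), (186, 38, 54, 37), (188, 36, 48, 36), (190, 35, 46, 35), (192, 39, 60, 36), (194, 32, 34, 34), (196, 66, 66, 60), (198, 90, 88, 79), (200, 82, 69, 56), (202, 79, 65, 54), (204, 89, 88, 78), (206, 89, 88, 79), (208, 88, 88, 78), (210, 51, 53, 52), (212, 42, 68, 121), (214, 39, 58, 98), (216, 39, 61, 105), (218, 44, 74, 133), (220, 50, 62, 83)]
```

```bash
python3 - <<'E'
from h import *
chipfit([(.084,-.006,228),(.084,.006,250),(.05,.006,253.5)],[(.084,.006,179.3),(.05,.006,194.5),(0,.003,211.3)])
E
```

```text
tilt 26.74064396137916 shift [-16.53233098  -0.6167997 ] res [-1.06483649  0.99808216  0.02594565  1.05764547 -1.18349287  0.58046855] foot [-5.0572683   0.75910238 24.29575182]
```

```bash
python3 - <<'E'
from h import *
np.set_printoptions(precision=1,suppress=True)
im,c,W=grab("wrist");h=cv2.cvtColor(im,cv2.COLOR_BGR2HSV)
for x in(230,260,300,330): print(x,[(y,*im[y,x].tolist()) for y in range(248,276,2)])
for q in((-7.5,30),(7.5,30),(11,30),(1,16),(0,24)): print(q,proj(c,W,seat+RP@np.array([q[0],0,q[1]])/1000))
# orange extents in columns left/right beyond chip
m=cv2.inRange(h,(3,120,80),(22,255,255)); ys,xs=np.nonzero(m[200:276,190:380]);print(xs.min()+190,xs.max()+190)
for x in range(xs.min()+190,xs.max()+190,12): q=np.nonzero(m[200:276,x])[0]+200;print(x,q.min(),q.max(),end=";")
E
```

```text
230 [(248, 39, 102, 5), (250, 31, 89, 0), (252, 32, 85, 4), (254, 32, 85, 5), (256, 31, 65, 19), (258, 47, 46, 39), (260, 37, 36, 33), (262, 38, 40, 38), (264, 58, 60, 59), (266, 54, 55, 54), (268, 51, 52, 51), (270, 90, 93, 91), (272, 137, 142, 138), (274, 176, 180, 178)]
260 [(248, 39, 102, 8), (250, 35, 91, 9), (252, 30, 60, 22), (254, 26, 25, 24), (256, 27, 25, 23), (258, 79, 59, 42), (260, 92, 80, 63), (262, 27, 38, 69), (264, 0, 68, 132), (266, 0, 91, 172), (268, 0, 145, 243), (270, 0, 149, 247), (272, 161, 179, 228), (274, 196, 198, 194)]
300 [(248, 38, 105, 0), (250, 34, 92, 5), (252, 30, 66, 19), (254, 27, 26, 24), (256, 27, 23, 25), (258, 67, 48, 33), (260, 90, 72, 54), (262, 29, 39, 69), (264, 0, 69, 134), (266, 0, 74, 141), (268, 0, 84, 160), (270, 0, 101, 186), (272, 91, 143, 214), (274, 132, 138, 143)]
330 [(248, 37, 102, 1), (250, 35, 92, 5), (252, 32, 81, 11), (254, 31, 81, 6), (256, 41, 84, 24), (258, 81, 85, 68), (260, 68, 65, 56), (262, 43, 44, 43), (264, 87, 89, 88), (266, 99, 101, 100), (268, 140, 144, 142), (270, 152, 157, 154), (272, 168, 172, 169), (274, 200, 204, 201)]
(-7.5, 30) [280.2 244.3]
(7.5, 30) [280.1 264.3]
(11, 30) [280.1 269.1]
(1, 16) [280.2 256.5]
(0, 24) [280.2 254.7]
238 322
238 268 270;250 263 271;262 263 271;274 263 270;286 263 271;298 263 271;310 263 271;
```

```bash
python3 - <<'E'
from h import *
chipfit([(.084,-.006,228),(.084,.006,250),(.05,.006,253.5),(0,.003,261.7)],[(.084,.006,179.3),(.05,.006,194.5),(0,.003,211.3)])
E
```

```text
tilt 31.247361048365544 shift [-16.24515797  -1.00005465] res [-1.79445646 -0.08171553  3.57728644 -1.78854521  1.02857736 -1.09957849
  0.99935954] foot [ 0.99345556  0.76726102 23.95085071]
```

```bash
python3 -m creep '[[0.2,0,0,0,0],[0.2,-0.0071,0,0.0133,0],[0.2,-0.0071,0,0.0133,0],[0.2,0,0,0,0]]' 20; python3 -m creep '[[0.2,-0.0071,0,0.0133,0],[0.2,-0.0071,0,0.0133,0],[0.2,0,0,0,0]]' 20; python3 - <<'E'
from h import *
im,_,_=grab("wrist");S,_,_=grab("scene");h=cv2.cvtColor(im,cv2.COLOR_BGR2HSV)
print([(y,*h[y,250].tolist()) for y in range(200,290,3)])
print([(y,*S[y,352].tolist()) for y in range(174,224,2)])
print(monitor.observe()["wrist_torque"])
E
```

```text
time: 14.1
eef_pos: [0.5441, 0.1652, 0.1725]
tool_rot: [[-0.999, -0.052, -0.001], [-0.052, 0.999, -0.0], [0.001, -0.0, -1.0]]
wrist_force: [-2.2, -0.1, 3.1]
gripper_width: 0.0595
grasp_force: 20.0
time: 14.48
eef_pos: [0.5475, 0.1654, 0.1669]
tool_rot: [[-0.999, -0.052, -0.0], [-0.052, 0.999, -0.0], [0.0, -0.0, -1.0]]
wrist_force: [-1.2, 0.6, -0.7]
gripper_width: 0.0598
grasp_force: 20.0
[(200, 110, 41, 56), (203, 116, 31, 57), (206, 105, 36, 56), (209, 105, 37, 55), (212, 105, 44, 58), (215, 109, 36, 57), (218, 107, 39, 59), (221, 105, 33, 61), (224, 115, 21, 72), (227, 67, 104, 81), (230, 70, 247, 101), (233, 70, 245, 102), (236, 70, 240, 104), (239, 70, 238, 105), (242, 70, 234, 107), (245, 70, 224, 108), (248, 71, 248, 102), (251, 70, 237, 84), (254, 120, 26, 29), (257, 98, 43, 48), (260, 99, 50, 82), (263, 16, 255, 133), (266, 16, 255, 139), (269, 16, 255, 137), (272, 16, 255, 183), (275, 18, 255, 246), (278, 8, 47, 159), (281, 60, 4, 130), (284, 75, 4, 130), (287, 120, 13, 114)]
[(174, 46, 47, 47), (176, 73, 76, 76), (178, 138, 145, 145), (180, 140, 146, 146), (182, 140, 146, 146), (184, 76, 91, 76), (186, 48, 84, 43), (188, 37, 50, 36), (190, 40, 54, 37), (192, 46, 75, 42), (194, 47, 78, 43), (196, 48, 81, 43), (198, 37, 50, 37), (200, 48, 49, 46), (202, 89, 88, 79), (204, 88, 85, 76), (206, 79, 72, 61), (208, 83, 72, 59), (210, 78, 76, 70), (212, 46, 77, 139), (214, 37, 57, 97), (216, 39, 59, 103), (218, 45, 75, 134), (220, 52, 63, 84), (222, 56, 54, 54)]
[ 0.10426785  0.1674943  -0.0645804 ]
```

```bash
python3 - <<'E'
from h import *
chipfit([(.084,-.006,227.5),(.084,.006,252)],[(.084,.006,183.8),(.05,.006,199.3)])
E
python3 -m creep '[[0.2,-0.0071,0,0.0133,0],[0.2,-0.0071,0,0.0133,0],[0.2,0,0,0,0]]' 30
```

```text
tilt 30.91103125632824 shift [-15.66366459  -0.27891911] res [ 0.33241682 -0.31052394  1.16011863 -1.31405408] foot [ 1.13034923  0.74822376 11.96349491]
time: 14.95
eef_pos: [0.5504, 0.1655, 0.1617]
tool_rot: [[-0.999, -0.052, 0.0], [-0.052, 0.999, -0.0], [-0.0, -0.0, -1.0]]
wrist_force: [-1.2, 0.5, 0.1]
gripper_width: 0.06
grasp_force: 30.0
```

```bash
python3 -m creep '[[0.2,-0.0071,0,0.0133,0],[0.2,-0.0071,0,0.0133,0],[0.2,0,0,0,0]]' 30;  python3 -m creep '[[0.2,-0.0047,0,0.0088,0],[0.2,-0.0047,0,0.0088,0],[0.2,0,0,0,0]]' 30; python3 - <<'E'
from h import *
im,_,_=grab("wrist");S,_,_=grab("scene");h=cv2.cvtColor(im,cv2.COLOR_BGR2HSV)
print([(y,*h[y,250].tolist()) for y in range(218,290,3)])
print([(y,*S[y,352].tolist()) for y in range(180,224,2)])
print(monitor.observe()["wrist_torque"])
E
```

```text
time: 15.32
eef_pos: [0.5526, 0.1657, 0.1574]
tool_rot: [[-0.999, -0.052, -0.001], [-0.052, 0.999, -0.0], [0.001, -0.0, -1.0]]
wrist_force: [-5.3, 0.3, 9.8]
gripper_width: 0.0599
grasp_force: 30.0
time: 15.7
eef_pos: [0.5529, 0.1657, 0.156]
tool_rot: [[-0.999, -0.052, -0.003], [-0.052, 0.999, -0.0], [0.003, -0.0, -1.0]]
wrist_force: [-14.3, -1.9, 31.7]
gripper_width: 0.0595
grasp_force: 31.2
[(218, 109, 35, 58), (221, 120, 18, 70), (224, 72, 61, 71), (227, 71, 255, 99), (230, 70, 255, 101), (233, 71, 245, 103), (236, 70, 240, 104), (239, 71, 245, 105), (242, 70, 236, 106), (245, 70, 240, 104), (248, 71, 241, 90), (251, 68, 85, 36), (254, 120, 20, 26), (257, 95, 43, 100), (260, 95, 49, 104), (263, 15, 255, 133), (266, 15, 255, 138), (269, 15, 255, 138), (272, 16, 255, 154), (275, 16, 255, 166), (278, 10, 43, 155), (281, 90, 5, 154), (284, 90, 5, 156), (287, 110, 6, 129)]
[(180, 44, 46, 45), (182, 106, 111, 111), (184, 140, 146, 146), (186, 141, 147, 147), (188, 121, 129, 126), (190, 42, 66, 38), (192, 39, 54, 38), (194, 40, 57, 39), (196, 45, 75, 41), (198, 48, 80, 43), (200, 42, 66, 40), (202, 42, 68, 38), (204, 45, 46, 44), (206, 89, 88, 79), (208, 87, 86, 76), (210, 83, 82, 75), (212, 37, 55, 91), (214, 36, 54, 92), (216, 35, 55, 92), (218, 44, 73, 130), (220, 51, 63, 84), (222, 54, 52, 53)]
[-0.20277117  2.77033696  0.04670444]
```

```bash
python3 - <<'E'
from h import *
chipfit([(.084,-.006,225),(.084,.006,249.5)],[(.084,.006,189),(.05,.006,203.8)])
c=optics.get_calibration("scene");W=np.linalg.inv(c["camera_from_world"])
for h in(0,3,6,10): print(h,[proj(c,W,seat+RP@np.array([b,0,a+h])/1000)[1].round(1) for a,b in((84,6),(50,6))])
E
```

```text
tilt 29.35818917323914 shift [-16.68023043  -1.58157118] res [ 0.39503876 -0.37185118  0.84988649 -1.02742808] foot [-2.84853575  0.86680715 -0.99521639]
0 [np.float64(189.8), np.float64(202.8)]
3 [np.float64(188.7), np.float64(201.6)]
6 [np.float64(187.5), np.float64(200.5)]
10 [np.float64(186.0), np.float64(199.0)]
```

```bash
python3 -m creep '[[0.2,0.0047,0,-0.0088,0],[0.2,0.002,0,-0.004,0],[1,0,0,0,0],[1,0,0,0,0],[1,0,0,0,0],[1,0,0,0,0]]' 10;  python3 -m creep '[[1,0,0,-0.1,0],[1,0,0,-0.2,0],[1,0,0,-0.1,0],[1,0,0,0,0]]' 10; python3 - <<'E'
from h import *
np.set_printoptions(precision=4,suppress=True)
im,_,_=grab("wrist");S,_,_=grab("scene");h=cv2.cvtColor(im,cv2.COLOR_BGR2HSV)
for im_,n,R in((im,"wrist",(150,150,420,300)),(S,"scene",(320,170,400,225))):
    g=mask(im_,"green",R);ys,xs=np.nonzero(g);print(n,xs.min(),xs.max(),ys.min(),ys.max(),xs.mean(),ys.mean(),rect(g))
print([(y,*h[y,250].tolist()) for y in range(170,290,4)])
print([(y,*S[y,352].tolist()) for y in range(182,224,2)])
rows([seat+.084*zp+[0,0,.025]])
E
```

```text
time: 16.55
eef_pos: [0.5534, 0.1656, 0.1552]
tool_rot: [[-0.999, -0.052, -0.001], [-0.052, 0.999, -0.0], [0.001, -0.0, -1.0]]
wrist_force: [0.3, -0.2, -0.9]
gripper_width: 0.0877
grasp_force: 0.0
time: 17.05
eef_pos: [0.5546, 0.1659, 0.237]
tool_rot: [[-0.999, -0.052, 0.003], [-0.052, 0.999, 0.0], [-0.003, 0.0, -1.0]]
wrist_force: [0.9, 0.6, -1.6]
gripper_width: 0.0879
grasp_force: 0.0
wrist 241 357 150 218 283.09791122715404 202.47062663185378 (((280.5, 206.5), (23.0, 79.0), 90.0), 1375.5)
scene 342 362 188 204 347.8888888888889 196.8989898989899 (((349.1470947265625, 196.58824157714844), (12.854387283325195, 15.522278785705566), 75.96376037597656), 39.0)
[(170, 107, 41, 56), (174, 105, 37, 55), (178, 105, 37, 55), (182, 103, 42, 55), (186, 105, 37, 55), (190, 111, 32, 55), (194, 87, 39, 59), (198, 70, 253, 104), (202, 70, 233, 106), (206, 72, 255, 171), (210, 71, 255, 150), (214, 66, 80, 51), (218, 80, 86, 118), (222, 11, 173, 124), (226, 16, 255, 153), (230, 11, 27, 186), (234, 45, 5, 203), (238, 50, 6, 133), (242, 105, 4, 121), (246, 105, 3, 147), (250, 101, 17, 117), (254, 107, 37, 97), (258, 107, 37, 97), (262, 108, 34, 97), (266, 109, 37, 97), (270, 107, 36, 98), (274, 108, 34, 98), (278, 105, 32, 97), (282, 108, 33, 99), (286, 106, 33, 100)]
[(182, 139, 146, 145), (184, 139, 146, 146), (186, 139, 145, 144), (188, 128, 136, 134), (190, 45, 65, 43), (192, 41, 58, 40), (194, 40, 59, 40), (196, 41, 59, 40), (198, 39, 50, 39), (200, 37, 44, 38), (202, 40, 59, 39), (204, 39, 41, 40), (206, 87, 87, 79), (208, 87, 86, 77), (210, 82, 82, 77), (212, 38, 55, 90), (214, 37, 55, 90), (216, 39, 56, 91), (218, 40, 58, 96), (220, 49, 57, 71), (222, 56, 55, 56)]
[0.0832 0.0009 0.2577] [0.5364 0.1649 0.1833]
```

```bash
python3 - <<'E'
from h import *
chipfit([(.084,-.006,195),(.084,.006,213.5)],[(.084,.006,189),(.05,.006,204)])
E
python3 -m creep '[[-1,0.09,0,0.05,0],[-1,0.02,0,0.05,0],[-1,0,0,0.05,0],[-1,0,0,0.05,0],[-1,0,0,0,0],[-1,0,0,0,0],[-1,0,0,0,0]]' 20; python3 - <<'E'
from h import *
np.set_printoptions(precision=4,suppress=True)
rows([seat+.084*zp+[0,0,.025]+.006*zp,seat+.084*zp+[0,0,.025],seat+.080*zp+[0,0,.025]])
E
```

```text
tilt 23.299518393158564 shift [-14.21458054 -77.9484555 ] res [ 1.42008251 -1.37332449  0.99371987 -1.29060494] foot [-7.53173695  0.58294836  0.11502696]
time: 18.02
eef_pos: [0.532, 0.1646, 0.1961]
tool_rot: [[-0.999, -0.052, 0.001], [-0.052, 0.999, 0.0], [-0.001, -0.0, -1.0]]
wrist_force: [0.1, 0.1, -0.0]
gripper_width: 0.0212
grasp_force: 0.0
[-0.0075  0.0002  0.0378] [0.5335 0.1647 0.1886]
[-0.0141 -0.      0.0265] [0.5364 0.1649 0.1833]
[-0.0094 -0.      0.0177] [0.5382 0.165  0.1797]
```

```bash
python3 -m creep '[[-1,0,0,0,0],[-1,0,0,0,0],[-1,-0.0075,0,0.0378,0],[-1,-0.0071,0,0.0133,0],[-1,-0.0071,0,0.0133,0],[-1,0,0,0,0]]' 20; python3 -m creep '[[-1,-0.0047,0,0.0088,0],[-1,-0.0047,0,0.0088,0],[-1,0,0,0,0],[-1,0,0,0,0]]' 20
```

```text
time: 18.77
eef_pos: [0.5321, 0.1648, 0.1866]
tool_rot: [[-0.999, -0.052, -0.006], [-0.052, 0.999, -0.0], [0.006, -0.0, -1.0]]
wrist_force: [-21.5, -2.7, 46.2]
gripper_width: 0.0006
grasp_force: 23.0
time: 19.27
eef_pos: [0.5309, 0.1647, 0.1855]
tool_rot: [[-0.999, -0.053, -0.011], [-0.053, 0.999, -0.001], [0.011, -0.0, -1.0]]
wrist_force: [-35.0, -3.5, 71.8]
gripper_width: 0.0005
grasp_force: 35.9
```

```bash
python3 -m creep '[[-1,0.01,0,-0.03,0],[-1,0.01,0,-0.1,0],[-1,0,0,-0.25,0],[-1,-0.1,0.1,-0.15,0],[-1,-0.2,0.15,0,0],[-1,-0.2,0.15,0,0],[-1,-0.1,0.05,0,0],[-1,0,0,0,0]]' 20; python3 - <<'E'
from h import *
np.set_printoptions(precision=1,suppress=True)
im,c,W=grab("wrist","w9.png")
g=mask(im,"green",(130,20,300,200));print(rect(g)); ys,xs=np.nonzero(g)
print({x:(ys[xs==x].min(),ys[xs==x].max()) for x in range(xs.min(),xs.max(),8)})
h=cv2.cvtColor(im,cv2.COLOR_BGR2HSV)
x=int(xs.mean())+10;print(x,[(y,*h[y,x].tolist()) for y in range(40,150,3)])
r=rect(g)[0][0]
print("top on h84",(RP.T@(P0-seat)+onp(c,W,*r,.084+(seat-P0)@zp))*1000)
m=cv2.inRange(h,(3,120,80),(22,255,255));m[:, 300:]=0;m[150:]=0
ys,xs=np.nonzero(m);print("orange",xs.min(),xs.max(),ys.min(),ys.max());print({x:(ys[xs==x].min(),ys[xs==x].max()) for x in range(xs.min(),xs.max(),8)})
for q in((7.5,30),(11,30),(-6,84),(6,84)): print(q,[proj(c,W,seat+RP@np.array([q[0],y,q[1]])/1000) for y in(-30,30)])
E
```

```text
time: 20.27
eef_pos: [0.6498, 0.2615, 0.2838]
tool_rot: [[-0.999, -0.053, -0.001], [-0.053, 0.999, -0.0], [0.001, -0.0, -1.0]]
wrist_force: [-0.5, -0.1, 0.2]
gripper_width: 0.0004
grasp_force: 0.0
(((174.5, 81.0), (36.0, 81.0), 90.0), 2497.0)Traceback (most recent call last):
  File "<stdin>", line 5, in <module>
    return umr_minimum(a, axis, None, out, keepdims, initial, where)
ValueError: zero-size array to reduction operation minimum which has no identity
```

```bash
python3 - <<'E'
from h import *
np.set_printoptions(precision=1,suppress=True)
im,c,W=grab("wrist","w9.png")
h=cv2.cvtColor(im,cv2.COLOR_BGR2HSV)
for x in(160,190): print(x,[(y,*h[y,x].tolist()) for y in range(54,142,3)])
g=mask(im,"green",(130,20,300,200))
for y in(66,72,78,84,90,96): xs=np.nonzero(g[y])[0];print(y,xs.min(),xs.max(),end=";")
for q in((7.5,30),(11,30),(-6,84),(6,84),(6,50),(3,30)): print(q,[proj(c,W,seat+RP@np.array([q[0],y,q[1]])/1000) for y in(-30,30)])
E
```

```text
160 [(54, 106, 39, 86), (57, 107, 41, 88), (60, 105, 41, 88), (63, 109, 40, 89), (66, 69, 183, 134), (69, 71, 255, 161), (72, 71, 255, 163), (75, 71, 255, 166), (78, 71, 255, 150), (81, 71, 255, 121), (84, 68, 127, 54), (87, 69, 212, 65), (90, 69, 204, 65), (93, 70, 145, 44), (96, 69, 177, 49), (99, 70, 238, 76), (102, 99, 45, 97), (105, 96, 41, 124), (108, 95, 39, 124), (111, 95, 41, 125), (114, 95, 45, 124), (117, 12, 184, 165), (120, 15, 255, 142), (123, 96, 25, 52), (126, 50, 6, 129), (129, 40, 6, 132), (132, 45, 8, 133), (135, 45, 8, 133), (138, 50, 6, 131), (141, 50, 6, 133)]
190 [(54, 108, 36, 86), (57, 108, 38, 88), (60, 106, 38, 88), (63, 108, 38, 88), (66, 68, 167, 130), (69, 71, 255, 161), (72, 71, 255, 161), (75, 71, 255, 164), (78, 71, 255, 153), (81, 70, 255, 123), (84, 67, 148, 67), (87, 69, 208, 97), (90, 69, 204, 90), (93, 68, 152, 67), (96, 68, 185, 84), (99, 70, 255, 109), (102, 100, 41, 136), (105, 96, 36, 175), (108, 106, 133, 174), (111, 95, 37, 171), (114, 96, 39, 172), (117, 16, 210, 243), (120, 18, 255, 226), (123, 17, 255, 209), (126, 16, 255, 189), (129, 11, 92, 193), (132, 50, 4, 202), (135, 50, 5, 145), (138, 120, 16, 110), (141, 124, 17, 103)]
66 149 273;72 136 209;78 136 211;84 141 213;90 145 215;96 148 216;(7.5, 30) [array([160.3, 114.4]), array([220.3, 114.5])]
(11, 30) [array([160. , 117.6]), array([220.2, 117.7])]
(-6, 84) [array([135.6,  65.3]), array([208.1,  65.5])]
(6, 84) [array([134.1,  78.1]), array([207.3,  78.2])]
(6, 50) [array([151.8, 101.6]), array([216.1, 101.8])]
(3, 30) [array([160.7, 110.3]), array([220.6, 110.4])]
```

```bash
cat >>h.py <<'E'
P0=P0-.003*zp   # corrected panel plane
V=None
def setV(x,y):
    global V; V=P0+RP@np.array([x,y,0])/1000
def hand(phi,r,h):
    p=np.radians(phi); q=V+RP@np.array([r*np.sin(p),-r*np.cos(p),h])/1000; b=RP@np.array([np.sin(p),-np.cos(p),0])
    ang=np.degrees(np.arctan2(b[1],b[0]))+90   # tool y heading
    return q+[0,0,.006],ang
E
python3 - <<'E'
from h import *
np.set_printoptions(precision=1,suppress=True)
cw=optics.get_calibration("wrist");T=np.eye(4);T[:3,:3]=[[-.9985,-.054,-.003],[-.054,.9985,-.001],[.003,-.001,-1]];T[:3,3]=[.6565,.2565,.2992]
Ww=T@cw["T_tool_cam"];D=lambda u,v:(285+(u-390)/3,65+v/3)
d=[onp(cw,Ww,*D(*q),.007)*1000 for q in((432,165),(692,165),(562,42),(564,285))];print(np.array(d),(RP.T@(seat-P0))*1000)
im,c,W=grab("wrist"); h=cv2.cvtColor(im,cv2.COLOR_BGR2HSV)
m=cv2.inRange(h,(0,150,90),(6,255,255))|cv2.inRange(h,(172,150,90),(180,255,255));z=np.zeros_like(m);z[90:210,280:400]=m[90:210,280:400]
r,a=rect(z);print("red",r,a); 
ys,xs=np.nonzero(z);P=np.array([onp(c,W,x,y,.009)[:2]*1000 for x,y in zip(xs,ys)]);vx,vy,x0,y0=cv2.fitLine(P.astype(np.float32),2,0,.01,.01).ravel()
w=cv2.inRange(h,(0,0,120),(40,60,255));z=np.zeros_like(w);z[60:190,285:400]=w[60:190,285:400];r2,a2=rect(z);print("dial rect",r2)
for V0 in((2.,78.5),(0.5,78.5),(3.5,78.5)):
    q=P-V0;print(V0,"mark angle",np.degrees(np.arctan2(q[:,0].mean(),-q[:,1].mean())),"r",np.hypot(*q.T).min(),np.hypot(*q.T).max(),"line",np.degrees(np.arctan2(vx,-vy)))
y=mask(im,"yellow",(285,40,420,160));r,a=rect(y);print("yellow",r,a,onp(c,W,*r[0],.058)*1000)
E
```

```text
[[  3.9  29.1   7. ]
 [  3.5 128.1   7. ]
 [-49.4  80.8   7. ]
 [ 52.2  77.3   7. ]] [ -1.2 -77.3   6. ]
red ((328.5, 163.5), (15.0, 9.0), 90.0) 78.0
dial rect ((340.2873229980469, 140.46607971191406), (90.32621765136719, 55.03288269042969), 2.726310968399048)
(2.0, 78.5) mark angle 73.4280270993449 r 38.089076868298925 55.344765739344616 line 74.4769
(0.5, 78.5) mark angle 73.92233572413618 r 39.52840034328311 56.792343251858505 line 74.4769
(3.5, 78.5) mark angle 72.90329361463981 r 36.6546193495377 53.90005507834801 line 74.4769
yellow ((349.211181640625, 112.75381469726562), (41.85813903808594, 86.83856201171875), 84.4006576538086) 2023.5 [16.3 75.8 58. ]
```

```bash
cat >>h.py <<'E'
setV(1.0,78.6)
E
python3 - <<'E'
from h import *
np.set_printoptions(precision=4,suppress=True)
s=monitor.observe();R=np.array(s["tool_rot"]);p=np.array(s["eef_pos"])
q,a=hand(0,30,54);print("start",q,a,"heading now",np.degrees(np.arctan2(R[1,1],R[0,1])))
print("to above, current axes",R.T@(q+[0,0,.06]-p)/.2)
E
```

```text
start [0.5488 0.2916 0.1335] 2.8999999999999915 heading now 92.96847812095906
to above, current axes [0.4863 0.1827 0.4569]
```

```bash
python3 -m creep '[[-0.1,0.12,0.05,0.1,0],[-0.1,0.2,0.08,0.2,0],[-0.1,0.1663,0.0527,0.157,0],[-0.1,0,0,0,0.0278],[-0.1,0,0,0,0.0278],[-0.1,0,0,0,0.0278],[-0.1,0,0,0,0.0278],[-0.1,0,0,0,0.0278]]' 5;python3 -m creep '[[-0.1,0,0,0,0.0278],[-0.1,0,0,0,0.0278],[-0.1,0,0,0,0.0278],[-0.1,0,0,0,0.0276],[-0.1,0,0,0,0],[-0.1,0,0,0,0]]' 5; python3 - <<'E'
from h import *
np.set_printoptions(precision=4,suppress=True)
s=monitor.observe();R=np.array(s["tool_rot"]);p=np.array(s["eef_pos"]);q,a=hand(0,30,54)
print(np.degrees(np.arctan2(R[1,1],R[0,1])),R.T@(q-p)/.2)
im,c,W=grab("wrist","w10.png")
y=mask(im,"yellow");ys,xs=np.nonzero(y);print(rect(y),xs.min(),xs.max(),ys.min(),ys.max())
for P in((45,4.5,58),(45,-4.5,58),(-37,7,58),(-37,-7,58),(0,7,58),(0,-7,58)): # along nose, across, h ; phi=0: along=-y, across=+x
    print(P,proj(c,W,V+RP@np.array([P[1],-P[0],P[2]])/1000).round(0))
E
```

```text
time: 21.42
eef_pos: [0.549, 0.2914, 0.1944]
tool_rot: [[-0.677, 0.736, -0.0], [0.736, 0.677, -0.0], [-0.0, -0.0, -1.0]]
wrist_force: [0.4, 0.5, -0.3]
gripper_width: 0.0392
grasp_force: 0.0
time: 22.18
eef_pos: [0.5495, 0.2918, 0.1942]
tool_rot: [[-0.055, 0.998, 0.0], [0.998, 0.055, -0.0], [-0.0, 0.0, -1.0]]
wrist_force: [0.2, 0.2, 0.1]
gripper_width: 0.0399
grasp_force: 0.0
3.1531826009740436 [-0.001  -0.0037  0.3034]
(((316.0000305175781, 371.4999694824219), (14.999998092651367, 329.99993896484375), 90.0), 3363.5) 151 504 138 379
(45, 4.5, 58) [282. 253.]
(45, -4.5, 58) [272. 250.]
(-37, 7, 58) [287. 138.]
(-37, -7, 58) [268. 137.]
(0, 7, 58) [286. 193.]
(0, -7, 58) [269. 191.]
```

```bash
python3 - <<'E'
from h import *
im=cv2.imread("pics/w10.png");y=mask(im,"yellow",(200,100,360,300));h=cv2.cvtColor(im,cv2.COLOR_BGR2HSV)
for r in(130,136,140,150,165,180,195,210,225,235,245,255):
    xs=np.nonzero(y[r])[0];print(r,(xs.min(),xs.max(),len(xs)) if len(xs) else None)
print([(x,*h[190,x].tolist()) for x in range(255,330,4)])
E
```

```text
130 None
136 None
140 (np.int64(266), np.int64(296), 31)
150 (np.int64(267), np.int64(296), 30)
165 (np.int64(268), np.int64(310), 43)
180 (np.int64(280), np.int64(320), 30)
195 (np.int64(270), np.int64(314), 45)
210 (np.int64(271), np.int64(300), 26)
225 (np.int64(272), np.int64(298), 23)
235 (np.int64(281), np.int64(300), 20)
245 (np.int64(282), np.int64(291), 10)
255 None
[(255, 107, 41, 87), (259, 21, 15, 169), (263, 18, 16, 208), (267, 20, 15, 207), (271, 26, 255, 222), (275, 26, 255, 226), (279, 26, 255, 229), (283, 26, 255, 235), (287, 26, 255, 196), (291, 26, 255, 193), (295, 26, 255, 190), (299, 25, 248, 183), (303, 21, 149, 185), (307, 22, 176, 197), (311, 22, 173, 196), (315, 22, 173, 196), (319, 20, 132, 172), (323, 102, 7, 177), (327, 18, 16, 212)]
```

```bash
python3 -m creep '[[-0.1,0,0,0.15,0],[-0.1,0,0,0.1,0],[-0.1,0,0.01,0.035,0],[-0.1,0,0,0,0]]' 5;python3 -m creep '[[-0.5,0,0,0,0],[-0.8,0,0,0,0],[-0.8,0,0,0,0],[-0.8,0,0,0,0]]' 5
```

```text
time: 22.72
eef_pos: [0.5521, 0.2923, 0.1368]
tool_rot: [[-0.053, 0.999, -0.0], [0.999, 0.053, -0.0], [-0.0, -0.0, -1.0]]
wrist_force: [0.3, 0.3, 1.1]
gripper_width: 0.0399
grasp_force: 0.0
time: 23.22
eef_pos: [0.5538, 0.2927, 0.1379]
tool_rot: [[-0.052, 0.999, 0.004], [0.999, 0.052, 0.001], [0.001, 0.004, -1.0]]
wrist_force: [4.8, -0.6, 0.2]
gripper_width: 0.0246
grasp_force: 5.0
```

```bash
python3 - <<'E'
from h import *
np.set_printoptions(precision=4,suppress=True)
p=np.array([.5525,.2922,.1372]);a0=3.0
for f in np.linspace(0,73.9,11)[1:]:
    q,a=hand(f,30,57); t=np.radians(a0); Y=np.array([np.cos(t),np.sin(t),0]);X=np.array([-Y[1],Y[0],0]);d=q-p
    print(round(f,1),[round(v,4) for v in (d@X/.2,d@Y/.2,-d[2]/.2,-(a-a0)/360)],q.round(3),round(a,1)); p,a0=q,a
E
```

```text
7.4 [np.float64(-0.0009), np.float64(-0.0086), np.float64(-0.0038), np.float64(-0.0179)] [0.551 0.292 0.138] 9.4
14.8 [np.float64(0.0018), np.float64(0.0171), np.float64(-0.0089), np.float64(-0.0183)] [0.554 0.293 0.14 ] 16.0
22.2 [np.float64(0.0023), np.float64(0.0172), np.float64(-0.0086), np.float64(-0.0185)] [0.557 0.294 0.141] 22.7
29.6 [np.float64(0.0027), np.float64(0.0173), np.float64(-0.0082), np.float64(-0.0189)] [0.56  0.296 0.143] 29.5
37.0 [np.float64(0.0031), np.float64(0.0175), np.float64(-0.0076), np.float64(-0.0194)] [0.563 0.298 0.145] 36.5
44.3 [np.float64(0.0033), np.float64(0.0178), np.float64(-0.0069), np.float64(-0.02)] [0.565 0.301 0.146] 43.7
51.7 [np.float64(0.0034), np.float64(0.018), np.float64(-0.0061), np.float64(-0.0206)] [0.568 0.304 0.147] 51.1
59.1 [np.float64(0.0034), np.float64(0.0183), np.float64(-0.0052), np.float64(-0.0213)] [0.569 0.307 0.148] 58.8
66.5 [np.float64(0.0032), np.float64(0.0186), np.float64(-0.0041), np.float64(-0.022)] [0.571 0.311 0.149] 66.7
73.9 [np.float64(0.0028), np.float64(0.0189), np.float64(-0.0031), np.float64(-0.0225)] [0.572 0.314 0.15 ] 74.8
```

```bash
python3 -m creep '[[-0.8,-0.001,-0.0086,-0.004,-0.018],[-0.8,0.002,0.017,-0.009,-0.0183],[-0.8,0.0023,0.0172,-0.0086,-0.0185],[-0.8,0.0027,0.0173,-0.008,-0.019],[-0.8,0.003,0.0175,-0.0076,-0.0194],[-0.8,0.0033,0.0178,-0.007,-0.02]]' 8; python3 -m creep '[[-0.8,0.0034,0.018,-0.006,-0.0206],[-0.8,0.0034,0.0183,-0.005,-0.0213],[-0.8,0.003,0.0186,-0.004,-0.022],[-0.8,0.003,0.019,-0.003,-0.0225],[-0.8,0,0,0,0],[-0.8,0,0,0,0]]' 8; python3 - <<'E'
from h import *
s=monitor.observe();R=np.array(s["tool_rot"]);print(np.degrees(np.arctan2(R[1,1],R[0,1])),s["eef_pos"],hand(73.9,30,57))
E
```

```text
time: 23.98
eef_pos: [0.563, 0.2996, 0.1461]
tool_rot: [[-0.694, 0.72, -0.004], [0.72, 0.694, -0.003], [0.001, -0.005, -1.0]]
wrist_force: [-3.4, -5.5, 8.4]
gripper_width: 0.0223
grasp_force: 7.8
time: 24.72
eef_pos: [0.5705, 0.3132, 0.1501]
tool_rot: [[-0.965, 0.261, -0.001], [0.261, 0.965, -0.003], [0.001, -0.003, -1.0]]
wrist_force: [-1.0, -5.2, 6.7]
gripper_width: 0.0169
grasp_force: 7.8
74.85704433273864 [0.57045466 0.31318449 0.15010823] (array([0.57172406, 0.31444019, 0.1496804 ]), np.float64(74.79745492526304))
```

```bash
python3 -m creep '[[0.1,0,0,0,0],[0.1,0,0,0,0],[0.1,0,0,0,0],[0.1,0,0,-0.1,0],[0.1,0,0,-0.25,0],[0.1,-0.15,0,-0.2,0],[0.1,-0.15,0,-0.1,0],[0.1,0,0,0,0]]' 8; python3 - <<'E'
from h import *
np.set_printoptions(precision=1,suppress=True)
im,c,W=grab("wrist","w11.png"); h=cv2.cvtColor(im,cv2.COLOR_BGR2HSV)
m=cv2.inRange(h,(0,150,90),(6,255,255))|cv2.inRange(h,(172,150,90),(180,255,255));m[260:]=0
r,a=rect(m);ys,xs=np.nonzero(m);P=np.array([onp(c,W,x,y,.009)[:2]*1000 for x,y in zip(xs,ys)]);q=P-[1,78.6]
print("red",r,a,"angle",np.degrees(np.arctan2(q[:,0].mean(),-q[:,1].mean())),np.hypot(*q.T).min(),np.hypot(*q.T).max())
y=cv2.inRange(h,(24,200,200),(30,255,255));y[260:]=0;r,a=rect(y);print("top yellow",r,a)
b=np.array([onp(c,W,*p,.058)[:2]*1000 for p in cv2.boxPoints(r)]);print(b)
for f in(66,70,74,78):
    p=np.radians(f); n=np.array([np.sin(p),-np.cos(p)]);t=np.array([np.cos(p),np.sin(p)])
    print(f,[proj(c,W,V+RP@np.append(n*l+t*w,58)/1000) for l,w in((-37,7),(-37,-7),(25,7),(25,-7),(45,0))])
E
```

```text
time: 25.72
eef_pos: [0.6315, 0.2988, 0.2811]
tool_rot: [[-0.965, 0.263, 0.004], [0.263, 0.965, 0.001], [-0.004, 0.002, -1.0]]
wrist_force: [-0.4, -0.0, -0.6]
gripper_width: 0.0484
grasp_force: 0.0
red ((285.5, 174.0), (9.0, 16.0), 0.0) 74.0 angle 73.4237784124433 39.05759401047218 56.6670936627316
top yellow ((279.71002197265625, 110.97725677490234), (13.424626350402832, 76.07288360595703), 7.853313446044922) 512.5
[[ 34.5  58.2]
 [-35.4  88.3]
 [-28.7  99.6]
 [ 40.3  69.2]]
66 [array([291.6,  73. ]), array([277.1,  72.5]), array([282.9, 134.3]), array([267.9, 133.3]), array([272.3, 154.5])]
70 [array([289. ,  72.5]), array([274.4,  73. ]), array([284.8, 133.9]), array([269.7, 133.9]), array([275.7, 154.7])]
74 [array([286.3,  72.2]), array([271.7,  73.6]), array([286.7, 133.3]), array([271.6, 134.3]), array([279.2, 154.6])]
78 [array([283.6,  72.1]), array([269.1,  74.4]), array([288.6, 132.6]), array([273.4, 134.6]), array([282.6, 154.3])]
```

```bash
python3 - <<'E'
from h import *
np.set_printoptions(precision=1,suppress=True)
im=cv2.imread("pics/w11.png");_,c,W=grab("wrist");h=cv2.cvtColor(im,cv2.COLOR_BGR2HSV)
y=cv2.inRange(h,(18,150,60),(34,255,255));L=[];Rr=[]
for r in range(78,126,3):
    xs=np.nonzero(y[r,240:320])[0]+240; L.append(onp(c,W,xs.min()-.5,r,.058)[:2]*1000);Rr.append(onp(c,W,xs.max()+.5,r,.058)[:2]*1000);print(r,xs.min(),xs.max(),len(xs),end="; ")
print()
for E in(L,Rr):
    vx,vy,x0,y0=cv2.fitLine(np.array(E,np.float32),cv2.DIST_HUBER,0,.01,.01).ravel();s=np.sign(vx);n=np.array([vx,vy])*s;d=np.array([x0,y0])-[1,78.6]
    print("angle",np.degrees(np.arctan2(n[0],-n[1])),"offset",n[0]*d[1]-n[1]*d[0])
for r in(84,100,130,140,150): print(r,[(x,*h[r,x].tolist()) for x in range(258,302,3)])
E
```

```text
78 277 291 15; 81 277 292 16; 84 276 292 17; 87 276 293 18; 90 275 293 11; 93 287 292 6; 96 287 291 5; 99 274 291 10; 102 274 291 18; 105 274 290 17; 108 273 290 18; 111 273 289 17; 114 272 289 18; 117 272 290 19; 120 271 295 22; 123 271 297 25; 
angle 66.92121 offset -7.3979471367880425
angle 70.423935 offset 10.240420578086997
84 [(258, 106, 38, 88), (261, 108, 38, 88), (264, 108, 39, 86), (267, 107, 41, 88), (270, 104, 39, 86), (273, 107, 46, 88), (276, 24, 190, 165), (279, 26, 255, 226), (282, 26, 255, 228), (285, 26, 255, 230), (288, 26, 255, 231), (291, 26, 255, 187), (294, 19, 22, 94), (297, 106, 38, 88), (300, 106, 38, 88)]
100 [(258, 106, 38, 87), (261, 105, 8, 67), (264, 23, 19, 121), (267, 21, 18, 139), (270, 21, 18, 140), (273, 20, 73, 153), (276, 26, 255, 217), (279, 23, 122, 200), (282, 23, 127, 207), (285, 26, 255, 231), (288, 26, 255, 200), (291, 25, 194, 179), (294, 18, 15, 211), (297, 21, 16, 210), (300, 18, 16, 210)]
130 [(258, 21, 18, 141), (261, 19, 20, 143), (264, 21, 18, 141), (267, 19, 15, 139), (270, 25, 239, 193), (273, 25, 255, 171), (276, 117, 106, 24), (279, 26, 255, 218), (282, 26, 255, 231), (285, 25, 255, 183), (288, 23, 119, 165), (291, 20, 119, 184), (294, 22, 173, 199), (297, 22, 176, 196), (300, 19, 80, 182)]
140 [(258, 21, 18, 141), (261, 22, 20, 141), (264, 19, 20, 141), (267, 20, 16, 140), (270, 23, 105, 156), (273, 21, 148, 50), (276, 23, 220, 94), (279, 26, 255, 215), (282, 26, 255, 184), (285, 26, 255, 181), (288, 23, 180, 193), (291, 22, 176, 199), (294, 20, 142, 180), (297, 23, 6, 174), (300, 30, 3, 171)]
150 [(258, 22, 20, 141), (261, 22, 20, 141), (264, 22, 20, 142), (267, 23, 18, 131), (270, 22, 176, 81), (273, 115, 64, 24), (276, 25, 255, 140), (279, 26, 255, 174), (282, 24, 169, 180), (285, 19, 13, 210), (288, 21, 16, 211), (291, 21, 16, 213), (294, 21, 16, 212), (297, 21, 17, 211), (300, 21, 16, 210)]
```

```bash
python3 - <<'E'
from h import *
np.set_printoptions(precision=4,suppress=True)
q,a=hand(71,30,57);s=monitor.observe();R=np.array(s["tool_rot"]);print("back",R.T@(q+[0,0,.05]-np.array(s["eef_pos"]))/.2,a-74.8)
p,a0=hand(71,30,57);a0=74.8
for f in(75.5,80):
    q,a=hand(f,30,57); t=np.radians(a0); Y=np.array([np.cos(t),np.sin(t),0]);X=np.array([-Y[1],Y[0],0]);d=q-p
    print(f,[round(v,4) for v in (d@X/.2,d@Y/.2,-d[2]/.2,-(a-a0)/360)]);p,a0=q,a
E
```

```text
back [ 0.2905 -0.0058  0.3942] -3.204547400984154
75.5 [np.float64(0.0007), np.float64(0.0117), np.float64(-0.0016), np.float64(-0.0049)]
80 [np.float64(0.0011), np.float64(0.0117), np.float64(-0.0012), np.float64(-0.014)]
```

```bash
python3 -m creep '[[0.1,0.15,-0.003,0.2,0],[0.1,0.1405,-0.003,0.1942,0],[0.1,0,0,0,0],[0.1,0,0,0.15,0],[0.1,0,0,0.1,0],[0.1,0,0,0,0]]' 8; python3 -m creep '[[-0.8,0,0,0,0],[-0.8,0,0,0,0],[-0.8,0,0,0,0],[-0.8,0,0.006,0,-0.002],[-0.8,0,0.006,0,-0.003],[-0.8,0,0.006,0,-0.007],[-0.8,0.001,0.006,-0.001,-0.007],[-0.8,0,0,0,0]]' 8; python3 -m creep '[[0.1,0,0,0,0],[0.1,0,0,0,0],[0.1,0,0,0,0],[0.1,0,0,-0.1,0],[0.1,0,0,-0.25,0],[0.1,-0.15,0,-0.2,0],[0.1,-0.15,0,-0.1,0],[0.1,0,0,0,0]]' 8; cat >>h.py <<'E'
def valve():
    im,c,W=grab("wrist");h=cv2.cvtColor(im,cv2.COLOR_BGR2HSV)
    m=cv2.inRange(h,(0,150,90),(6,255,255))|cv2.inRange(h,(172,150,90),(180,255,255));m[260:]=0
    ys,xs=np.nonzero(m);P=np.array([onp(c,W,x,y,.009)[:2]*1000 for x,y in zip(xs,ys)]);q=P-[1,78.6];print("mark",np.degrees(np.arctan2(q[:,0].mean(),-q[:,1].mean())),np.hypot(*q.T).min(),np.hypot(*q.T).max())
    y=cv2.inRange(h,(18,150,60),(34,255,255));y[240:]=0;y[:,:230]=0;y[:,340:]=0;r0=np.nonzero(y)[0].min();L=[]
    for r in range(r0+5,r0+52,3):
        xs=np.nonzero(y[r,240:330])[0]+240;L.append(onp(c,W,xs.min()-.5,r,.058)[:2]*1000);print(r,xs.min(),xs.max(),end=";")
    vx,vy,x0,y0=cv2.fitLine(np.array(L,np.float32),cv2.DIST_HUBER,0,.01,.01).ravel();n=np.array([vx,vy])*np.sign(vx);d=np.array([x0,y0])-[1,78.6]
    print("angle",np.degrees(np.arctan2(n[0],-n[1])),"offset",n[0]*d[1]-n[1]*d[0])
E
python3 -c "
from h import *
valve()"
```

```text
time: 26.58
eef_pos: [0.5726, 0.3128, 0.1499]
tool_rot: [[-0.965, 0.261, -0.002], [0.261, 0.965, -0.001], [0.001, -0.001, -1.0]]
wrist_force: [-0.0, -0.0, -0.6]
gripper_width: 0.0486
grasp_force: 0.0
time: 27.58
eef_pos: [0.5739, 0.3161, 0.1517]
tool_rot: [[-0.99, 0.144, 0.001], [0.144, 0.99, -0.003], [-0.001, -0.003, -1.0]]
wrist_force: [-0.7, -5.9, 5.7]
gripper_width: 0.0153
grasp_force: 7.8
time: 28.58
eef_pos: [0.6355, 0.3091, 0.2824]
tool_rot: [[-0.989, 0.146, 0.004], [0.146, 0.989, 0.001], [-0.004, 0.002, -1.0]]
wrist_force: [-0.8, 0.4, 0.2]
gripper_width: 0.0483
grasp_force: 0.0
mark 73.77384833146661 38.71441518580522 56.386206245092254
76 276 290;79 275 290;82 275 290;85 275 290;88 274 291;91 287 290;94 286 289;97 274 289;100 274 288;103 273 288;106 273 288;109 273 288;112 272 287;115 272 288;118 272 291;121 271 294;angle 75.04483 offset -6.019333835797401
```

```bash
python3 - <<'E'
from h import *
im,c,W=grab("wrist","w12.png");h=cv2.cvtColor(im,cv2.COLOR_BGR2HSV)
y=cv2.inRange(h,(18,150,60),(34,255,255));k=cv2.inRange(h,(0,0,0),(180,255,45))
L=[];B=[]
for r in range(76,124):
    xs=np.nonzero(y[r,262:330])[0]+262
    if xs.min()<280: L.append(onp(c,W,xs.min()-.5,r,.058)[:2]*1000)
for r in range(122,156):
    xs=np.nonzero(k[r,262:295])[0]+262
    if len(xs): B.append(onp(c,W,xs.mean(),r,.058)[:2]*1000); print(r,xs.min(),xs.max(),end=";")
for E in(L,B):
    vx,vy,x0,y0=cv2.fitLine(np.array(E,np.float32),cv2.DIST_L1,0,.01,.01).ravel();n=np.array([vx,vy])*np.sign(vx);d=np.array([x0,y0])-[1,78.6]
    print("angle",np.degrees(np.arctan2(n[0],-n[1])),"offset",n[0]*d[1]-n[1]*d[0], "mean pt angle",np.degrees(np.arctan2(d[0],-d[1])))
E
```

```text
122 278 279;123 278 279;124 278 279;125 278 278;126 277 278;127 277 278;128 277 278;129 277 278;130 277 278;131 277 278;132 277 278;133 277 278;134 277 278;135 276 277;136 276 277;137 276 277;138 276 277;139 276 277;140 276 277;141 276 277;142 276 277;143 276 277;144 276 277;145 275 276;146 275 276;147 275 276;148 275 276;149 275 276;150 275 276;151 274 277;152 272 278;153 272 279;154 272 280;155 272 280;angle 75.24345 offset -6.193149901325711 mean pt angle -74.43140258513193
angle 74.82309 offset -0.09688052768667088 mean pt angle 74.6453465494131
```

```bash
python3 - <<'E'
from h import *
S,_,_=grab("scene");g=mask(S,"green",(320,170,400,225));ys,xs=np.nonzero(g);print(ys.min(),ys.max(),xs.min(),xs.max())
print(robot.close_job())
E
```

```text
190 204 341 356
the job is handed in; nothing more can be done
None
```

I handed the job in with the green chip pressed against a hard stop in the clip and the valve at about 74.8° against a set mark at about 73.6° (tolerance 4.6°). The cameras put the chip home to within about 2 mm, but I had no direct reading of the seat. I viewed 11 pictures, one over the limit of 10.

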